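# Clear and scrape the assembly board, then lay out the next rails

### The job

First clear every wooden offcut block off the assembly board into the blue bin; then use the scraper block to push all the orange chips off the plate into the steel chip tray at its end - they are sharp, so never touch them with the gripper or the rails. Then stand the scraper back on the middle of its black mat and let go, and after that lay the two light wood rails flat on the two blue painted rectangles, one on each, centred and lined up; leave the screw carton, glue bottle and tape roll alone.

Things in the scene. Friction and masses are not known exactly. Their poses are not given: they have to be found in the camera images.
- board: Fixed assembly board: grey plate 170 mm in x by 250 mm in y (-120 to +130), top 40 mm above the table, between two wood fences along y (inner faces at x = +-85, 10 mm thick, tops 55 mm above the table). The +y end is open; the steel chip tray joins the -y end. Origin at table height under the plate
- tray_in (a point): Centre of the inner floor of the steel chip tray joined to the board's -y end (axes as the board's): 170 mm in x, 65 mm in y (floor starts at the plate's edge), floor 36 mm below the plate top; its far wall is 45 mm tall from the table
- mark1 (a point): Centre of one blue painted rectangle (outline 142 x 53 mm) on the plate's top surface, 55 mm to -y of the board's origin; long side along its x, axes as the board's
- mark2 (a point): Centre of the other blue painted rectangle (outline 142 x 53 mm) on the plate's top surface, 60 mm to +y of the board's origin; long side along its x, axes as the board's
- bin: Fixed open blue offcut bin, outer 265 (x) x 165 (y) x 60 mm tall, walls and floor 5 mm; origin under its centre
- mat: Fixed black rubber rest mat for the scraper, 150 (x) x 70 (y) x 6 mm thick; origin under its centre
- scraper: Loose scraper block, 0.25 kg: a wood and steel blade block 120 mm long (x), 40 mm thick (y), 20 mm tall, with a red bar handle upright on it, 90 mm long (x), 22 mm thick (y), from 20 to 58 mm height. Stands upright on its blade; origin at the centre of its underside. Either long face (+y or -y) can push
- rail1: One of two alike loose light wood rails, 130 (x) x 40 (y) x 40 mm tall, about 0.12 kg; origin at the centre of its underside
- rail2: One of two alike loose light wood rails, 130 (x) x 40 (y) x 40 mm tall, about 0.12 kg; origin at the centre of its underside
- offcut_a: Loose mid brown wood offcut block standing on the board, 55 (x) x 40 (y) x 45 mm tall; origin at the centre of its underside. May be absent
- offcut_b: Loose pale plywood offcut block standing on the board, 50 (x) x 45 (y) x 45 mm tall; origin at the centre of its underside. May be absent
- offcut_c: Loose dark wood offcut block standing on the board, 55 (x) x 35 (y) x 45 mm tall; origin at the centre of its underside. May be absent
- offcut_d: Loose white painted wood offcut block standing on the board, 50 (x) x 40 (y) x 45 mm tall; origin at the centre of its underside. May be absent
- chip0: Loose sharp orange laminate chip on the plate, 18 (x) x 12 (y) x 9 mm tall; origin at the centre of its underside. May be absent
- chip1: Loose sharp orange laminate chip on the plate, 18 (x) x 12 (y) x 9 mm tall; origin at the centre of its underside. May be absent
- chip2: Loose sharp orange laminate chip on the plate, 18 (x) x 12 (y) x 9 mm tall; origin at the centre of its underside. May be absent
- chip3: Loose sharp orange laminate chip on the plate, 18 (x) x 12 (y) x 9 mm tall; origin at the centre of its underside. May be absent
- chip4: Loose sharp orange laminate chip on the plate, 18 (x) x 12 (y) x 9 mm tall; origin at the centre of its underside. May be absent
- chip5: Loose sharp orange laminate chip on the plate, 18 (x) x 12 (y) x 9 mm tall; origin at the centre of its underside. May be absent
- screw_box: Bystander: green screw carton, 70 x 100 x 60 mm, beyond the board
- glue: Bystander: white glue bottle with red cap, 56 mm across, 110 mm tall, beyond the board
- tape_roll: Bystander: roll of yellow tape, 90 mm across, 25 mm tall, beyond the board

How it is judged:
By the outcome, as a careful person would: the job done as asked, in the order asked, and still so for the second after the job is handed in, with the robot touching nothing.
Of offcut_a, offcut_b, offcut_c, offcut_d only 2 to 4 are there at a start; the rules pass over those that are not, and their reading is None.
Of chip0, chip1, chip2, chip3, chip4, chip5 only 4 to 6 are there at a start; the rules pass over those that are not, and their reading is None.
At some moment in a run one of offcut_a, offcut_b, offcut_c, offcut_d may be knocked a few centimetres aside while the robot is not near it.
Once in a run the grip may slacken for a moment while it holds something.
It also fails if it takes over 210 s, if anything falls off the work surface, if the arm or the gripper's body presses on something with over 40 N, if the wrist force passes 120 N, or if a joint passes its speed limit or range.

### The arm

A 6-joint arm with a two-finger parallel gripper is mounted at the origin on the work surface. World frame = base frame: x ahead of the robot, y to its left, z up, the work surface at z = 0. Lengths are in mm, angles in rad, forces in N, time in s.
With the tool pointing down it reaches from about 300 to 775 mm from the base axis. Payload 14.6 kg.
Tool frame: the origin (TCP) lies between the finger pads; the fingertips stand 8 mm ahead of it and the grasp point (between the pads) lies 11 mm behind it; z points along the fingers, y is the direction in which the jaws open and shut (so a half turn about z gives the same grasp; the last joint's range is limited). The gripper opens to 94 mm and grips with 3 to 60 N. Pads are 16 mm wide; open, the fingers measure 119 mm over their backs; the gripper's body (75 mm by 177 mm) begins 78 mm behind the grasp point.
Start: joints at [1.159, 0.3, 1.521, -0, 1.321, -0.067], TCP at [185.902, 517.619, 213.446] pointing down, gripper open.
Joint ranges: [-3.03, 3.03], [-0.79, 2.21], [0.23, 2.52], [-1.04, 4.18], [0, 3.07], [-2.55, 2.55]. Speed limits (rad/s): [2.22, 2.22, 2.57, 3.14, 3.14, 3.14].

### API

Orientations are given as [roll, pitch, yaw] about the fixed x, y, z axes, in that order (R = Rz(yaw) Ry(pitch) Rx(roll)).
In Python, from cell import manip, cams, models gives the robot as it stands. The module is installed in compiled form; this text tells all that it offers.
- The arm moves only by the shell command python3 -m pendant 'ROWS' [OPENING] [FORCE]. ROWS is JSON, a list that holds one entry, the list of rows, each a list of 4 numbers: the shift along the tool's x, y, z in cm, then the turn about the tool's z in rad. In form: [[[x, y, z, roll], ...]]. A call has 1 to 5 rows; each row is the pose to reach, as a shift and turn from the pose commanded when the call began, along the tool's axes at that moment; what a row does not reach only later rows make up. A row lasts 1/10 s, in which the tool goes at most 50 mm and 8.59 degrees, less where a joint would pass 70% of its speed; a pose out of reach is approached as far as the arm can. A call with a gripper value outside its range is refused whole. OPENING is the opening, from -1 (shut) to 1 (fully open), so that 0 is half open, set as the call begins (- or left out, the last holds). The fingers move at their own pace and stop on an object; FORCE is the grip in N (left out, the last holds). Time passes only in rows, so rows that repeat a pose let the fingers close. It gives the time, the measured TCP pose, the force and the opening at its end, in the units of the state.
- manip.read_state(): the state, without advancing time (a new reading comes with each control period).
- cams.camera(name): name is "side" or "top" or "wrist"; returns a dict with "frame" (384x512x3 uint8, red, green, blue), "K" (3x3 intrinsics, pixels), "pose" (4x4, takes a point from camera to world coordinates). Camera axes: x right, y down, z forward; pixel columns grow to the right and rows downward; lengths in mm; the calibration is good to about 2 mm. The wrist camera is an equidistant fisheye: a pixel r from the principal point sees the ray r / f radians off the axis. A picture is of the moment at which its call begins. There is no depth.
- manip.sign_off(): hands the job in, once; it reports no verdict.
Trained networks look in the newest picture that a camera, given by its name, has taken for a name from the list of things; names that differ only in an ending like _2 or _b are one class to them, and where a whole thing is asked for, a point or a joint stands for the part that bears it (a point fixed in the world has none). Each returns a list of dicts, best first, with "score" (0 to 1); they miss things now and then, are a little off and sometimes report something else, mostly with a low value. They report only what shows in the picture. A call takes as long as a camera call.
- models.regions_of(camera, name): "pixels" (384x512 bool, what is visible of it) and "point" ([column, row] in pixels, amid what is visible of it).
The state is a dict: "clock": time; "joints": joint angles; "qd": joint speeds; "effort": joint torques, N m; "eef_pos": TCP position; "eef_rot": TCP orientation; "wrist_force": force on the tool from outside, world axes, zero at the start; "moment": the same for the moment, N m; "finger_gap": finger opening in mm.
Only numpy, scipy, OpenCV 4.12 (cv2) and the standard library are available. Lean on these libraries where they do the work, as an engineer would, in place of code of your own. Each camera call takes 0.05 s, during which the arm holds its last target.

## Working session

There is one attempt and no reset: what is moved stays moved. The work goes in short steps, Python scripts to look and compute and a shell command to move; the robot and the scene stay as the last step left them, time stands still between calls to the robot, and variables do not carry over. Pictures are saved under pics/ and viewed, and the job is handed in when it is done.

```bash
ls -la; mkdir -p pics; python3 - <<'E'
from cell import manip,cams,models
import cv2,numpy as np
print(manip.read_state())
for n in ['side','top','wrist']:
    c=cams.camera(n); cv2.imwrite(f'pics/{n}0.png',c['frame'][:,:,::-1]); print(n,c['K'].round(2).tolist(),np.array(c['pose']).round(3).tolist())
E
```

```text
total 12
drwxr-xr-x  3 agent agent 4096 Dec  7 01:46 .
drwxr-xr-x 23 root  root  4096 Dec  7 01:46 ..
drwxr-xr-x  2 agent agent 4096 Dec  7 01:46 pics
{'clock': 0.0, 'joints': array([ 1.15937228e+00,  3.00476375e-01,  1.52156888e+00,  2.19505016e-05,
        1.32066936e+00, -6.65981521e-02]), 'qd': array([-0.0003749 ,  0.00128974, -0.00158488,  0.00058452,  0.0008431 ,
        0.00051152]), 'effort': array([-1.52943799e-04, -5.31795895e+01, -3.52743924e+01,  7.08987191e-02,
        2.42278964e-02, -4.57669034e-05]), 'eef_pos': array([185.8181865 , 517.40417588, 212.88858397]), 'eef_rot': array([-3.14047459e+00, -9.58795651e-05,  2.79676126e+00]), 'wrist_force': array([-1.2273739 , -0.43462941,  0.25266484]), 'moment': array([-0.01719992, -0.01239244,  0.02632631]), 'finger_gap': 94.19814121188953}
side [[393.63, 0.0, 259.53], [0.0, 393.63, 191.13], [0.0, 0.0, 1.0]] [[0.726, -0.423, 0.542, 119.256], [-0.687, -0.467, 0.557, -498.123], [0.017, -0.777, -0.629, 617.586], [0.0, 0.0, 0.0, 1.0]]
top [[483.78, 0.0, 251.36], [0.0, 483.78, 185.91], [0.0, 0.0, 1.0]] [[0.017, -0.995, 0.099, 497.305], [-1.0, -0.017, 0.001, 13.875], [0.0, -0.099, -0.995, 1189.681], [0.0, 0.0, 0.0, 1.0]]
wrist [[297.32, 0.0, 256.25], [0.0, 297.32, 187.79], [0.0, 0.0, 1.0]] [[0.337, 0.906, 0.255, 112.276], [0.941, -0.324, -0.092, 544.542], [-0.001, 0.271, -0.963, 383.595], [0.0, 0.0, 0.0, 1.0]]
```

View pics/top0.png

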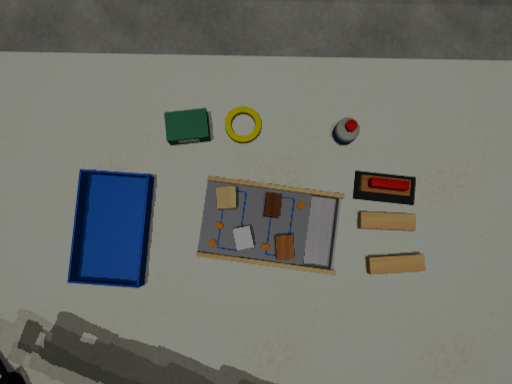

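View pics/side0.png

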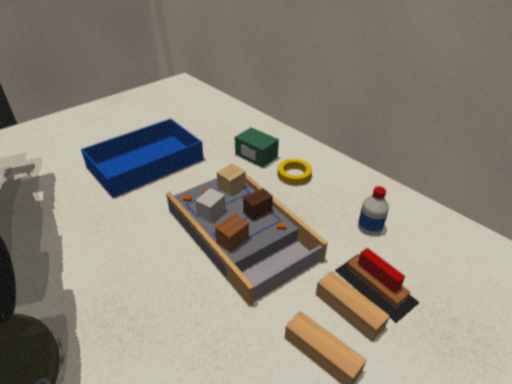

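View pics/wrist0.png

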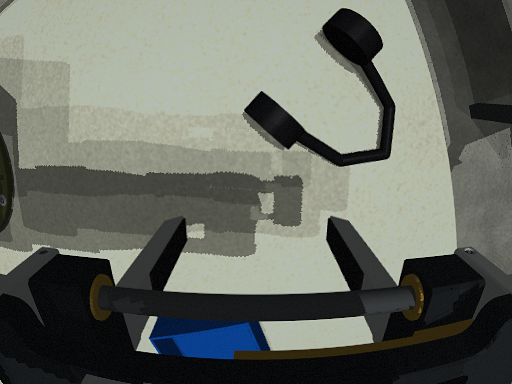

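```bash
cat > h.py <<'E'
from cell import manip,cams,models
import cv2,numpy as np
from scipy.optimize import minimize
def cam(n,save=None):
    c=cams.camera(n)
    if save: cv2.imwrite(f'pics/{save}.png',c['frame'][:,:,::-1])
    return c
def proj(c,P,wrist=False):
    T=np.linalg.inv(np.array(c['pose'])); P=np.atleast_2d(P); q=P@T[:3,:3].T+T[:3,3]
    K=c['K']
    if wrist:
        th=np.arctan2(np.hypot(q[:,0],q[:,1]),q[:,2]); ph=np.arctan2(q[:,1],q[:,0]); r=th*K[0,0]
        return np.c_[K[0,2]+r*np.cos(ph),K[1,2]+r*np.sin(ph)]
    return np.c_[K[0,2]+K[0,0]*q[:,0]/q[:,2],K[1,2]+K[1,1]*q[:,1]/q[:,2]]
def unproj(c,uv,z,wrist=False):
    K=c['K']; a=(uv[0]-K[0,2])/K[0,0]; b=(uv[1]-K[1,2])/K[1,1]
    if wrist:
        th=np.hypot(a,b); s=np.sin(th)/max(th,1e-9); d=np.array([a*s,b*s,np.cos(th)])
    else: d=np.array([a,b,1.])
    M=np.array(c['pose']); d=M[:3,:3]@d; o=M[:3,3]; return o+d*(z-o[2])/d[2]
def box(x,y,yaw,sx,sy,z0,z1,cx=0,cy=0):
    c,s=np.cos(yaw),np.sin(yaw); out=[]
    for z in (z0,z1):
        for a,b in ((-1,-1),(1,-1),(1,1),(-1,1)):
            u=cx+a*sx/2; v=cy+b*sy/2; out.append([x+c*u-s*v,y+s*u+c*v,z])
    return np.array(out)
S=4
def hullmask(c,boxes,wrist=False):
    m=np.zeros((384*S,512*S),np.uint8)
    for b in boxes:
        h=cv2.convexHull(((proj(c,b,wrist)+.5)*S-.5).astype(np.float32))
        cv2.fillConvexPoly(m,np.round(h*16).astype(np.int32),1,shift=4)
    return cv2.resize(m.astype(np.float32),(512,384),interpolation=cv2.INTER_AREA)
def iou(a,b): return np.minimum(a,b).sum()/np.maximum(a,b).sum()
def fit(views,mk,p0):
    # views: list of (cam,mask,wrist); mk(p)->list of boxes
    f=lambda p:-np.mean([iou(hullmask(c,mk(p),w),m.astype(np.float32)) for c,m,w in views])
    best=None
    for dy in (0,.15,-.15):
        q=np.array(p0,float); q[2]+=dy
        r=minimize(f,q,method='Nelder-Mead',options=dict(initial_simplex=q+np.array([[0,0,0],[8,0,0],[0,8,0],[0,0,.15]]),xatol=.05,fatol=1e-4,maxiter=150))
        if best is None or r.fun<best.fun: best=r
    return best.x,-best.fun
def show(img,name,crop=None,k=1):
    if crop: x0,y0,x1,y1=crop; img=img[y0:y1,x0:x1]
    cv2.imwrite(f'pics/{name}.png',cv2.resize(img,None,fx=k,fy=k,interpolation=cv2.INTER_CUBIC)[:,:,::-1])
E
python3 - <<'E'
from h import *
ct=cam('top'); cs=cam('side')
show(ct['frame'],'topc',(190,165,435,285),3.2); show(cs['frame'],'sidec',(150,140,430,384),2.4)
for n in ['board','bin','mat','scraper','rail1','offcut_a','offcut_b','offcut_c','offcut_d','chip0','screw_box','glue','tape_roll']:
    for cn,c in (('top',ct),('side',cs)):
        for r in models.regions_of(cn,n):
            z={'board':40,'bin':30,'scraper':30,'rail1':20,'chip0':45,'mat':6}.get(n,62)
            print(n,cn,round(r['score'],2),np.round(r['point'],1),r['pixels'].sum(),unproj(c,r['point'],z).round(0))
E
```

```text
board top 0.96 [274.2 224.2] 9180 [521. -40.  40.]
board side 0.87 [255.2 245.6] 8683 [ 492. -106.   40.]
board side 0.74 [371.1 210.3] 1102 [ 754. -202.   40.]
bin top 0.65 [108.7 228.5] 8589 [504. 354.  30.]
bin side 0.71 [141.7 158.1] 5776 [491. 329.  30.]
mat top 0.92 [383.6 190.1] 995 [ 610. -309.    6.]
scraper top 0.26 [344.9 132.1] 590 [ 748. -210.   30.]
scraper side 0.95 [380.6 277.2] 1884 [ 617. -318.   30.]
rail1 top 0.9 [386.8 221. ] 968 [ 534. -313.   20.]
rail1 top 0.58 [396.3 263.5] 989 [ 433. -334.   20.]
rail1 side 0.88 [351.3 307.1] 2359 [ 530. -317.   20.]
rail1 side 0.7 [323.9 349.8] 2869 [ 431. -335.   20.]
rail1 side 0.62 [256.3 199.7] 723 [606.  12.  20.]
offcut_a top 0.82 [271.6 203.7] 357 [568. -32.  62.]
offcut_a top 0.73 [284.4 245.4] 438 [472. -63.  62.]
offcut_a top 0.71 [241.5 235.7] 393 [493.  36.  62.]
offcut_a top 0.58 [230.2 195.6] 449 [586.  65.  62.]
offcut_a side 0.78 [207.  207.5] 741 [477.  28.  62.]
offcut_a side 0.73 [232.9 236.8] 941 [461. -75.  62.]
offcut_a side 0.71 [256.1 201.8] 683 [567. -28.  62.]
offcut_a side 0.63 [232.5 178.1] 723 [
[... 1389 characters left out ...]
3 [567. -28.  62.]
offcut_d side 0.63 [232.5 178.1] 723 [584.  71.  62.]
offcut_d side 0.41 [288.5 176.4] 746 [686. -12.  62.]
chip0 top 0.61 [264.4 248.1] 27 [465. -18.  45.]
chip0 top 0.39 [297.9 204.1] 41 [569. -96.  45.]
chip0 top 0.39 [219.6 225.9] 11 [515.  89.  45.]
chip0 side 0.58 [279.9 226.1] 77 [ 564. -104.   45.]
chip0 side 0.57 [187.6 200.2] 41 [471.  93.  45.]
screw_box top 0.92 [189.5 127.5] 1477 [746. 165.  62.]
screw_box side 0.6 [256.8 146.4] 1211 [720. 133.  62.]
glue top 0.89 [343.7 130.3] 565 [ 745. -201.   62.]
glue side 0.9 [373.5 210.2] 1051 [ 733. -217.   62.]
tape_roll top 0.96 [245.  110.8] 659 [788.  34.  62.]
tape_roll side 0.72 [293.8 177. ] 656 [694. -22.  62.]
```

View pics/topc.png

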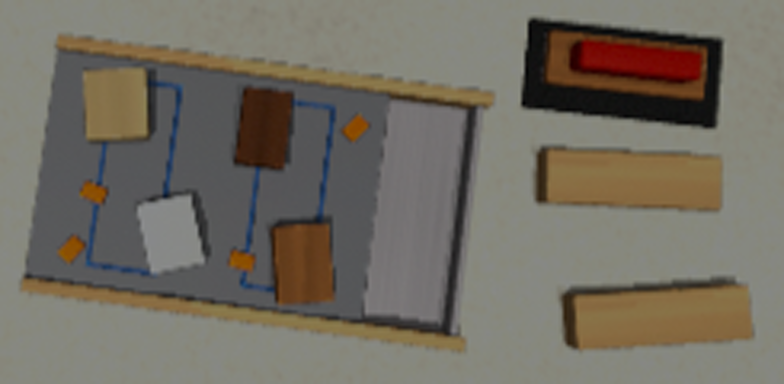

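View pics/sidec.png

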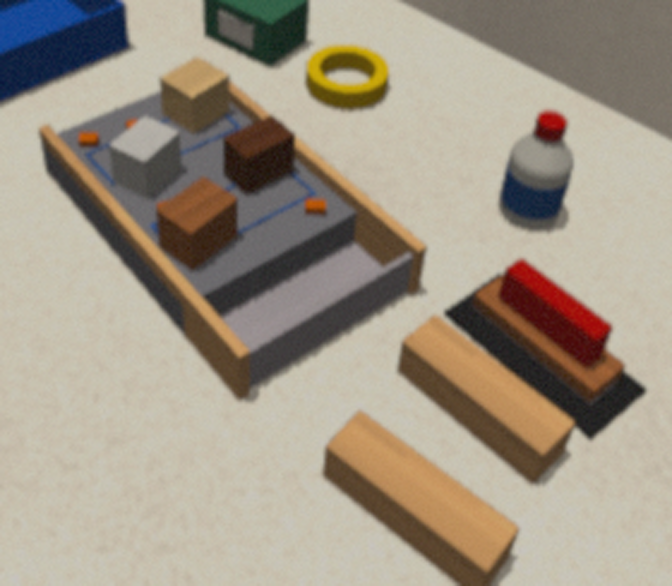

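```bash
cat > loc.py <<'E'
from h import *
ct=cam('top'); cs=cam('side')
rt={};rs={}
def reg(cn,n): return models.regions_of(cn,n)
DIM=dict(offcut_a=(55,40),offcut_b=(50,45),offcut_c=(55,35),offcut_d=(50,40))
def near(rl,c,xy,z,tol=45):
    b=[(np.hypot(*(unproj(c,r['point'],z)[:2]-xy)),r) for r in rl]
    b=[t for t in b if t[0]<tol]
    return min(b,key=lambda t:t[0])[1]['pixels'] if b else None
E
python3 - <<'E'
from loc import *
import json
# board
bt=reg('top','board')[0]['pixels']; bs=reg('side','board')[0]['pixels']
mkb=lambda p:[box(*p,190,325,0,55,0,-120-65+162.5 )]
def mkb(p):
    return [box(*p,170,325,0,40,0,-27.5),box(*p,10,320,0,55,90,-28),box(*p,10,320,0,55,-90,-28)]
p,s=fit([(ct,bt,False)],mkb,[521,-20,-.13]); print('board top',p,s)
p,s=fit([(ct,bt,False),(cs,bs,False)],mkb,[521,-20,-.13]); print('board both',p,s)
for n,z0,xy,yaw in [('offcut_b',40,(586,65),0),('offcut_c',40,(568,-32),0),('offcut_d',40,(490,32),0.1),('offcut_a',40,(470,-65),-.0)]:
    a,b=DIM[n]; mk=lambda p:[box(*p,a,b,z0,z0+45)]
    mt=near(reg('top',n),ct,np.array(xy),62); ms=near(reg('side',n),cs,np.array(xy),62)
    print(n,*fit([(ct,mt,False)],mk,[*xy,yaw]),*fit([(ct,mt,False),(cs,ms,False)],mk,[*xy,yaw]))
for n,xy in (('rail1',(534,-313)),('rail1',(433,-334))):
    mk=lambda p:[box(*p,130,40,0,40)]
    mt=near(reg('top',n),ct,np.array(xy),20); ms=near(reg('side',n),cs,np.array(xy),20)
    print(n,*fit([(ct,mt,False)],mk,[*xy,1.57]),*fit([(ct,mt,False),(cs,ms,False)],mk,[*xy,1.57]))
ms=reg('side','scraper')[0]['pixels']
mk=lambda p:[box(*p,120,40,6,26),box(*p,90,22,26,64)]
print('scr',*fit([(cs,ms,False)],mk,[610,-309,1.5]))
m=ct['frame'].astype(int); red=(m[...,0]>110)&(m[...,1]<60)&(m[...,2]<60); red[:, :355]=0
print('scr top red',*fit([(ct,red,False)],lambda p:[box(*p,90,22,26,64)],[610,-309,1.5]))
mm=reg('top','mat')[0]['pixels']
lab=cv2.morphologyEx(mm.astype(np.uint8),cv2.MORPH_CLOSE,np.ones((15,15)))
print('mat',*fit([(ct,lab,False)],lambda p:[box(*p,150,70,0,6)],[610,-309,1.5]))
bn=reg('top','bin')[0]['pixels']
print('bin',*fit([(ct,bn,False)],lambda p:[box(*p,265,165,0,60)],[510,354,-.1]))
E
```

```text
board top [ 5.24573757e+02 -1.56152621e+00 -1.16918498e-01] 0.7924562692642212
board both [ 5.23354139e+02 -3.44169125e+00 -1.16617623e-01] 0.7568122148513794
offcut_b [5.82238072e+02 7.34924163e+01 1.03504986e-01] 0.9007026553153992 [5.81125982e+02 7.26687749e+01 8.71820770e-02] 0.8942601680755615
offcut_c [ 5.66131248e+02 -3.29014452e+01 -1.19814683e-01] 0.9372854828834534 [ 5.66103182e+02 -3.33775344e+01 -1.18003799e-01] 0.8994138240814209
offcut_d [4.89224492e+02 3.27497258e+01 2.23172562e-01] 0.9321823120117188 [4.88638644e+02 3.23037901e+01 2.32209366e-01] 0.8914691209793091
offcut_a [ 4.69995942e+02 -6.17934330e+01  6.24293830e-02] 0.9028318524360657 [ 4.69153865e+02 -6.26247111e+01  9.85459878e-02] 0.9041855931282043
rail1 [ 535.17399812 -310.70297626    1.55480657] 0.9397382736206055 [ 534.75794576 -311.22714522    1.54225654] 0.9213786125183105
rail1 [ 434.37593857 -329.8765646     1.65831722] 0.9389805197715759 [ 433.67387306 -331.63111112    1.65793565] 0.9207190275192261
scr [ 618.76976134 -311.93327979    1.46231121] 0.9264639019966125
scr top red [ 623.29985957 -313.66688487    1.59077377] 0.5275331735610962
mat [ 617.6159113  -311.48451963    1.4822205 ] 0.4485216736793518
bin [ 5.07520242e+02  3.46008495e+02 -5.53570939e-02] 0.982308030128479
```

```bash
cat > ov.py <<'E'
from h import *
def draw(c,img,pts,k,x0,y0,col,closed=True):
    q=((proj(c,pts)-[x0,y0]+.5)*k-.5); cv2.polylines(img,[np.round(q*8).astype(np.int32)],closed,col,1,cv2.LINE_AA,3)
def rect(p,sx,sy,z,cx=0,cy=0): return box(*p,sx,sy,z,z,cx,cy)[:4]
def overlay(c,name,crop,k,board=None,boxes=(),rects=()):
    x0,y0,x1,y1=crop; im=cv2.resize(c['frame'][y0:y1,x0:x1],None,fx=k,fy=k,interpolation=cv2.INTER_CUBIC)[:,:,::-1].copy()
    im=np.clip(im.astype(int)*1.5,0,255).astype(np.uint8)
    if board is not None:
        b=board
        for r in [rect(b,170,250,40,0,5),rect(b,10,320,55,90,-28),rect(b,10,320,55,-90,-28)]: draw(c,im,r,k,x0,y0,(0,255,0))
        for y in (-55,60): draw(c,im,rect(b,142,53,40,0,y),k,x0,y0,(255,255,0))
    for bx in boxes:
        draw(c,im,bx[:4],k,x0,y0,(255,0,255)); draw(c,im,bx[4:],k,x0,y0,(255,0,255))
    cv2.imwrite(f'pics/{name}.png',im)
E
python3 - <<'E'
from ov import *
ct=cam('top'); cs=cam('side')
b=[524,-2,-.117]
B=[box(581.5,73,.09,50,45,40,85),box(566,-33,-.118,55,35,40,85),box(489,32.5,.23,50,40,40,85),box(469.5,-62,.08,55,40,40,85),
box(535,-311,1.548,130,40,0,40),box(434,-331,1.658,130,40,0,40),box(618.5,-312,1.475,90,22,26,64),box(618.5,-312,1.475,120,40,6,26),box(618,-311,1.48,150,70,0,6)]
overlay(ct,'ovt',(190,165,435,285),3.2,b,B)
overlay(cs,'ovs',(150,140,430,384),2.4,b,B)
E
```

```text
(no output)
```

View pics/ovt.png

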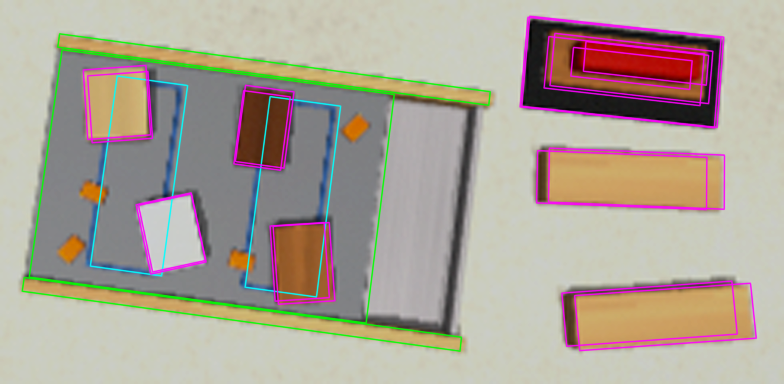

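View pics/ovs.png

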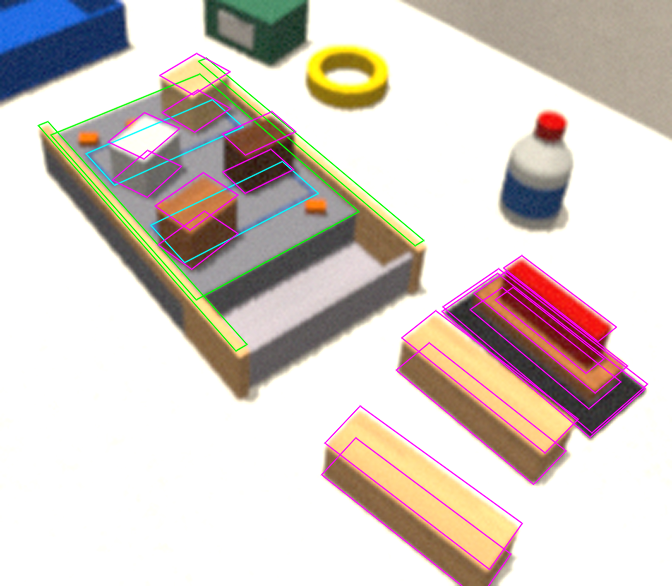

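```bash
cat > go.py <<'E'
import sys,numpy as np
from cell import manip
s=manip.read_state(); p=s['eef_pos']; r,pi_,y=s['eef_rot']
t=list(map(float,sys.argv[1:5]))
d=np.array(t[:3])-p; c,sn=np.cos(y),np.sin(y)
dx=(c*d[0]+sn*d[1])/10; dy=(sn*d[0]-c*d[1])/10; dz=-d[2]/10
dr=-((t[3]-y+np.pi)%(2*np.pi)-np.pi)
print(f"clk {s['clock']:.2f} at {p.round(1)} yaw {y:.3f} rp {r:.3f},{pi_:.3f} gap {s['finger_gap']:.1f} F {s['wrist_force'].round(1)} q {s['joints'].round(2)}")
print(f"-> [{dx:.2f},{dy:.2f},{dz:.2f},{dr:.3f}]  dist {np.linalg.norm(d):.0f} rows>= {max(np.linalg.norm(d)/50,abs(dr)/.15):.1f}")
E
python3 go.py 470 -62 200 0.08; python3 go.py 470 -62 200 3.22
```

```text
clk 2.60 at [185.9 517.6 213.4] yaw 2.797 rp 3.142,0.000 gap 94.1 F [-1.1 -0.4  0.6] q [ 1.16  0.3   1.52 -0.    1.32 -0.07]
-> [-46.33,-44.95,1.34,2.717]  dist 646 rows>= 18.1
clk 2.60 at [185.9 517.6 213.4] yaw 2.797 rp 3.142,0.000 gap 94.1 F [-1.1 -0.4  0.6] q [ 1.16  0.3   1.52 -0.    1.32 -0.07]
-> [-46.33,-44.95,1.34,-0.423]  dist 646 rows>= 12.9
```

```bash
python3 -m pendant '[[[-17,-16.5,0,-0.15],[-17,-16.5,0,-0.3],[-17,-16.5,0,-0.42],[-17,-16.5,0,-0.42],[-17,-16.5,0,-0.42]]]' 0.2; python3 go.py 470 -62 200 3.22
```

```text
clock: 3.1
eef_pos: [290.6, 302.8, 213.6]
eef_rot: [3.141, 0.001, -3.066]
wrist_force: [0.4, 0.3, -0.4]
finger_gap: 58.0
clk 3.10 at [290.6 302.8 213.6] yaw -3.066 rp 3.141,0.001 gap 58.0 F [ 0.4  0.3 -0.4] q [ 0.72  0.    1.86 -0.    1.28 -0.93]
-> [-15.14,-37.73,1.36,-0.003]  dist 407 rows>= 8.1
```

```bash
python3 -m pendant '[[[-9,-22,0,0],[-9,-22,0,0],[-9,-22,0,0],[-9,-22,0,0],[-9,-22,0,0]]]' ; python3 go.py 470 -62 160 3.22
```

```text
clock: 3.6
eef_pos: [397.1, 89.8, 213.7]
eef_rot: [-3.142, 0.001, -3.068]
wrist_force: [1.3, 0.2, -0.1]
finger_gap: 56.2
clk 3.60 at [397.1  89.8 213.7] yaw -3.068 rp -3.142,0.001 gap 56.2 F [ 1.3  0.2 -0.1] q [ 0.13 -0.03  1.89 -0.    1.28 -1.51]
-> [-6.15,-15.68,5.37,-0.004]  dist 177 rows>= 3.5
```

```bash
python3 - <<'E'
from h import *
cam('wrist','w1'); c=cam('top'); show(c['frame'],'t1',(60,100,440,300),2)
E
```

```text
(no output)
```

View pics/w1.png

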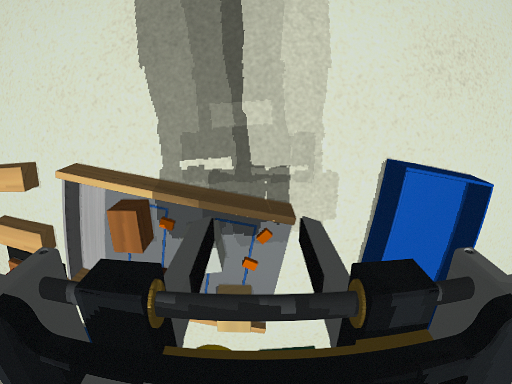

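View pics/t1.png

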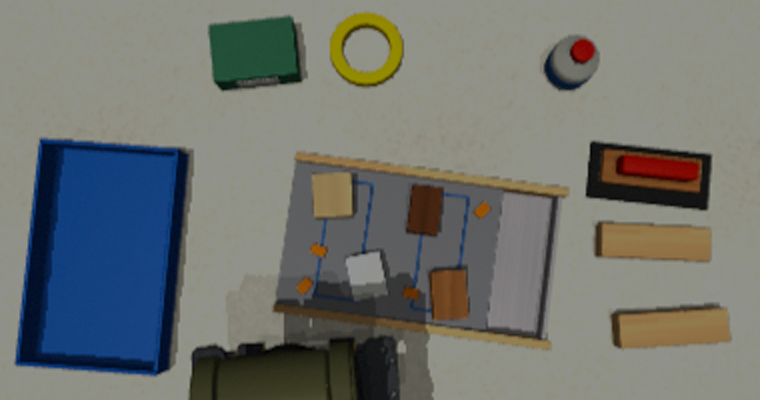

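```bash
python3 -m pendant '[[[-6.15,-15.7,5.0,0],[-6.15,-15.7,5.0,0],[-6.15,-15.7,5.0,0],[-6.15,-15.7,5.0,0],[-6.15,-15.7,5.0,0]]]' ; python3 go.py 469.5 -62 64 3.22;python3 - <<'E'
from h import *
cam('wrist','w2'); c=cam('side'); show(c['frame'],'s2',(150,100,430,300),2.4)
E
```

```text
clock: 4.2
eef_pos: [469.8, -61.3, 162.2]
eef_rot: [3.141, -0.002, -3.069]
wrist_force: [0.5, 0.7, 0.1]
finger_gap: 56.4
clk 4.20 at [469.8 -61.3 162.2] yaw -3.069 rp 3.141,-0.002 gap 56.4 F [0.5 0.7 0.1] q [-0.21  0.18  1.79 -0.    1.17 -1.85]
-> [0.04,-0.07,9.82,-0.006]  dist 98 rows>= 2.0
```

View pics/w2.png

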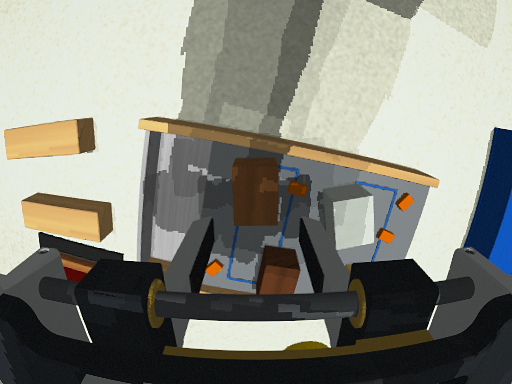

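View pics/s2.png

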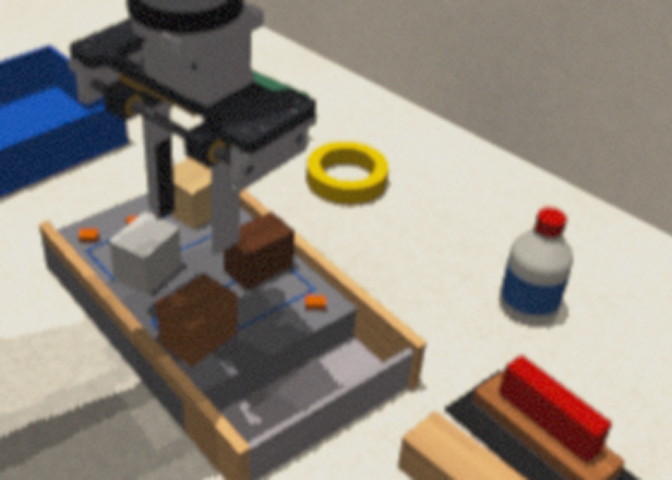

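```bash
python3 -m pendant '[[[0,-0.07,5,0],[0,-0.07,8,0],[0,-0.07,9.8,0],[0,-0.07,9.8,0]]]' && python3 -m pendant '[[[0,0,0,0],[0,0,0,0],[0,0,0,0],[0,0,0,0],[0,0,0,0]]]' -1 30 && python3 go.py 469.5 -62 160 3.22
```

```text
clock: 4.7
eef_pos: [468.4, -58.8, 64.1]
eef_rot: [3.141, -0.003, -3.065]
wrist_force: [0.4, -0.5, -0.0]
finger_gap: 56.4
clock: 5.2
eef_pos: [470.3, -60.2, 66.9]
eef_rot: [-3.141, 0.002, -3.066]
wrist_force: [-1.3, 3.4, 7.8]
finger_gap: 40.0
clk 5.20 at [470.3 -60.2  66.9] yaw -3.066 rp -3.141,0.002 gap 40.0 F [-1.3  3.4  7.8] q [-0.2   0.32  1.88  0.    0.94 -1.85]
-> [0.09,-0.18,-9.31,-0.003]  dist 93 rows>= 1.9
```

```bash
python3 -m pendant '[[[0,0,-2,0],[0,0,-6,0],[0,0,-9.3,0],[0,0,-9.3,0]]]' && python3 go.py 425 350 160 3.14
```

```text
clock: 5.6
eef_pos: [471.4, -60.7, 163.2]
eef_rot: [-3.139, 0.008, -3.066]
wrist_force: [-0.4, 0.3, -1.1]
finger_gap: 39.4
clk 5.60 at [471.4 -60.7 163.2] yaw -3.066 rp -3.139,0.008 gap 39.4 F [-0.4  0.3 -1.1] q [-0.21  0.18  1.79  0.    1.16 -1.85]
-> [1.54,41.30,0.32,0.077]  dist 413 rows>= 8.3
```

```bash
python3 -m pendant '[[[0.4,4,0,0],[0.6,9,0,0],[0.8,14,0,0.04],[1,19,0,0.07],[1.2,24,0,0.07]]]' && python3 -m pendant '[[[0.1,5,0,0],[0.2,10,0,0],[0.3,14,0,0],[0.34,17.2,0,0],[0.34,17.3,0,0]]]' && python3 go.py 425 350 42 3.14; python3 - <<'E'
from h import *
c=cam('wrist','w3'); c=cam('top'); show(c['frame'],'t3',(60,100,440,300),2)
E
```

```text
clock: 6.1
eef_pos: [438.8, 179.8, 158.4]
eef_rot: [3.142, 0.0, -3.138]
wrist_force: [0.6, 0.2, -1.2]
finger_gap: 39.9
clock: 6.6
eef_pos: [434.4, 353.7, 157.7]
eef_rot: [3.141, -0.0, -3.133]
wrist_force: [0.0, 0.0, -1.3]
finger_gap: 39.8
clk 6.60 at [434.4 353.7 157.7] yaw -3.133 rp 3.141,-0.000 gap 39.8 F [ 0.   0.  -1.3] q [ 0.62  0.37  1.56  0.    1.21 -0.96]
-> [0.94,-0.37,11.57,0.010]  dist 116 rows>= 2.3
```

View pics/t3.png

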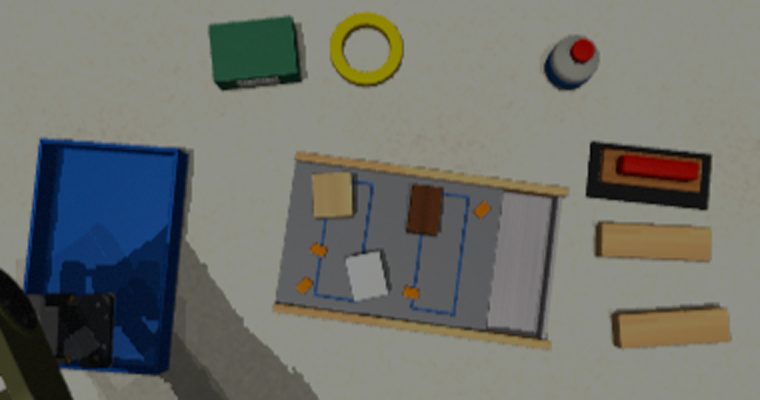

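View pics/w3.png

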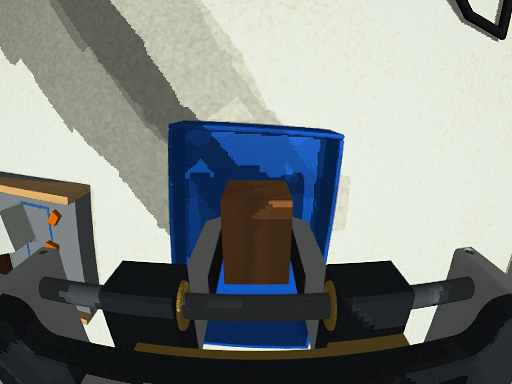

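```bash
python3 -m pendant '[[[0.2,-0.4,4,0],[0.5,-0.4,8,0],[0.5,-0.4,11.3,0],[0.5,-0.4,11.5,0],[0.5,-0.4,11.5,0]]]' && python3 -m pendant '[[[0,0,0,0],[0,0,0,0],[0,0,0,0]]]' 0.3 && python3 -m pendant '[[[0,0,-5,0],[0,0,-10,0],[0,0,-11.5,0],[0,0,-11.5,0]]]' && python3 go.py 489 32.5 160 3.37;  python3 - <<'E'
from h import *
c=cam('wrist','w4')
E
```

```text
clock: 7.2
eef_pos: [430.7, 346.1, 44.1]
eef_rot: [-3.141, -0.0, -3.137]
wrist_force: [-0.1, -0.5, 0.1]
finger_gap: 39.9
clock: 7.5
eef_pos: [430.8, 347.1, 44.7]
eef_rot: [3.14, 0.002, -3.136]
wrist_force: [-0.6, -1.0, 0.5]
finger_gap: 59.4
clock: 7.9
eef_pos: [431.2, 347.5, 161.7]
eef_rot: [3.138, 0.005, -3.136]
wrist_force: [-0.2, 0.1, -0.5]
finger_gap: 60.9
clk 7.90 at [431.2 347.5 161.7] yaw -3.136 rp 3.138,0.005 gap 60.9 F [-0.2  0.1 -0.5] q [ 0.61  0.35  1.58 -0.    1.21 -0.96]
-> [-5.61,-31.53,0.17,-0.223]  dist 320 rows>= 6.4
```

View pics/w4.png

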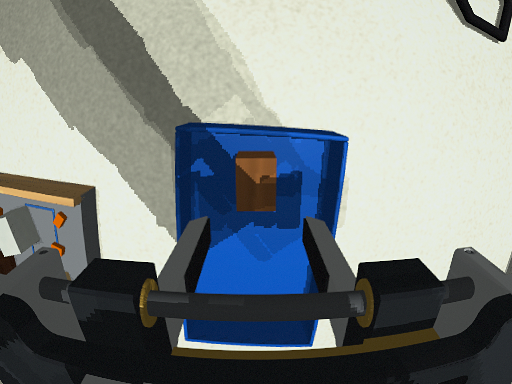

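```bash
python3 -m pendant '[[[-1,-5,0,0],[-2,-10,0,-0.07],[-3,-15,0,-0.15],[-4,-20,0,-0.22],[-5,-25,0,-0.22]]]' 0.15 && python3 go.py 489 32.5 160 3.37;  python3 - <<'E'
from h import *
c=cam('top'); show(c['frame'],'t5',(60,100,440,300),2)
E
```

```text
clock: 8.45
eef_pos: [479.9, 99.9, 157.0]
eef_rot: [3.141, -0.002, -2.914]
wrist_force: [1.4, -0.1, -0.5]
finger_gap: 54.1
clk 8.45 at [479.9  99.9 157. ] yaw -2.914 rp 3.141,-0.002 gap 54.1 F [ 1.4 -0.1 -0.5] q [ 0.13  0.23  1.75 -0.    1.17 -1.67]
-> [0.64,-6.77,-0.30,-0.000]  dist 68 rows>= 1.4
```

View pics/t5.png

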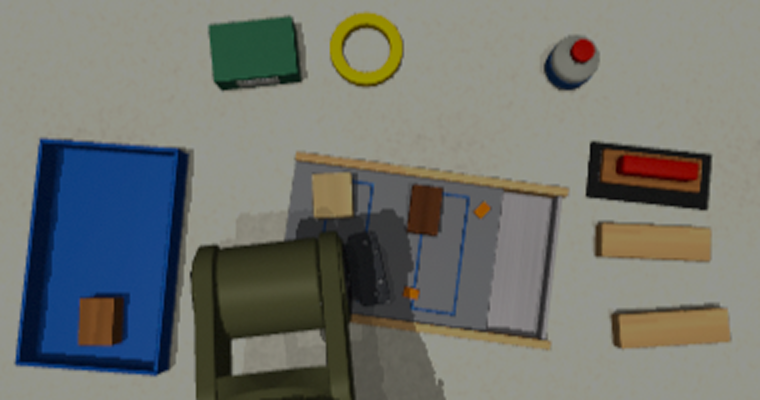

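```bash
python3 -m pendant '[[[0.3,-3.4,0,0],[0.64,-6.77,0,0],[0.64,-6.77,0,0],[0.64,-6.77,0,0]]]' && python3 go.py 489 32.5 64 3.37;  python3 - <<'E'
from h import *
c=cam('wrist','w6')
P=box(489,32.5,.23,50,40,85,85)[:4]
im=c['frame'][:,:,::-1].copy(); cv2.polylines(im,[proj(c,P,True).round().astype(np.int32)],True,(0,255,0),1); cv2.imwrite('pics/w6.png',im)
E
```

```text
clock: 8.9
eef_pos: [489.0, 34.3, 157.3]
eef_rot: [3.141, -0.002, -2.918]
wrist_force: [0.3, -0.7, 0.5]
finger_gap: 54.0
clk 8.90 at [489.   34.3 157.3] yaw -2.918 rp 3.141,-0.002 gap 54.0 F [ 0.3 -0.7  0.5] q [-0.    0.23  1.75  0.    1.17 -1.8 ]
-> [0.04,-0.18,9.33,-0.005]  dist 93 rows>= 1.9
```

View pics/w6.png

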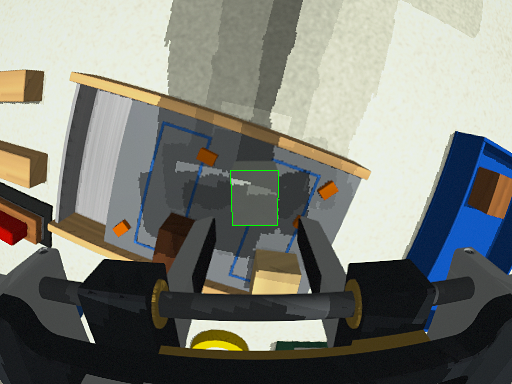

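```bash
python3 -m pendant '[[[0,-0.1,4,0],[0,-0.15,7,0],[0,-0.15,9.2,0],[0,-0.15,9.2,0],[0,-0.15,9.2,0]]]' && python3 -m pendant '[[[0,0,0,0],[0,0,0,0],[0,0,0,0],[0,0,0,0]]]' -1 30 && python3 -m pendant '[[[0,0,-2,0],[0,0,-6,0],[0,0,-9.3,0],[0,0,-9.3,0]]]' && python3 go.py 490 349 160 3.14
```

```text
clock: 9.45
eef_pos: [489.8, 33.9, 66.8]
eef_rot: [3.141, -0.0, -2.915]
wrist_force: [0.4, -0.4, 0.2]
finger_gap: 53.9
clock: 9.85
eef_pos: [490.4, 33.3, 67.5]
eef_rot: [-3.141, 0.002, -2.916]
wrist_force: [-1.5, 1.8, 7.8]
finger_gap: 39.8
clock: 10.25
eef_pos: [491.6, 33.0, 163.9]
eef_rot: [-3.14, 0.007, -2.916]
wrist_force: [0.9, 0.4, -1.3]
finger_gap: 39.8
clk 10.25 at [491.6  33.  163.9] yaw -2.916 rp -3.140,0.007 gap 39.8 F [ 0.9  0.4 -1.3] q [-0.01  0.22  1.75 -0.    1.17 -1.8 ]
-> [-6.90,30.83,0.39,0.227]  dist 316 rows>= 6.3
```

```bash
python3 -m pendant '[[[-1,4,0,0],[-2,9,0,0.07],[-3,14,0,0.15],[-4.5,19,0,0.22],[-5.5,24,0,0.22]]]' && python3 -m pendant '[[[0,4,0,0],[0,6.5,0,0],[0,6.5,0,0],[0,6.5,0,0]]]' && python3 go.py 495 349 44 3.14; 
```

```text
clock: 10.75
eef_pos: [489.6, 276.1, 158.9]
eef_rot: [-3.141, -0.0, -3.139]
wrist_force: [0.5, -0.3, -1.0]
finger_gap: 39.9
clock: 11.15
eef_pos: [489.2, 339.0, 158.6]
eef_rot: [-3.141, -0.001, -3.136]
wrist_force: [-0.3, -0.4, -2.9]
finger_gap: 40.0
clk 11.15 at [489.2 339.  158.6] yaw -3.136 rp -3.141,-0.001 gap 40.0 F [-0.3 -0.4 -2.9] q [ 0.54  0.45  1.45 -0.    1.25 -1.03]
-> [-0.58,1.00,11.46,0.008]  dist 115 rows>= 2.3
```

```bash
python3 -m pendant '[[[-0.4,1,4,0],[-0.5,1,8,0],[-0.5,1,11.3,0],[-0.5,1,11.4,0],[-0.5,1,11.4,0]]]' && python3 -m pendant '[[[0,0,0,0],[0,0,0,0],[0,0,0,0]]]' 0.3 && python3 -m pendant '[[[0,0,-5,0],[0,0,-10,0],[0,0,-11.5,0],[0,0,-11.5,0]]]' && python3 go.py 566 -33 160 3.024;  python3 - <<'E'
from h import *
c=cam('wrist','w7'); c=cam('side'); show(c['frame'],'s7',(60,100,440,384),2)
E
```

```text
clock: 11.65
eef_pos: [495.0, 348.4, 46.2]
eef_rot: [-3.141, -0.0, -3.137]
wrist_force: [0.3, -0.7, -0.4]
finger_gap: 39.8
clock: 11.95
eef_pos: [495.1, 349.4, 46.9]
eef_rot: [3.14, 0.002, -3.136]
wrist_force: [-0.3, -0.0, -0.1]
finger_gap: 59.3
clock: 12.35
eef_pos: [495.4, 349.8, 163.5]
eef_rot: [3.139, 0.005, -3.136]
wrist_force: [-0.1, 0.0, -0.3]
finger_gap: 61.7
clk 12.35 at [495.4 349.8 163.5] yaw -3.136 rp 3.139,0.005 gap 61.7 F [-0.1  0.  -0.3] q [ 0.55  0.46  1.41 -0.    1.26 -1.02]
-> [-6.85,-38.31,0.35,0.123]  dist 389 rows>= 7.8
```

View pics/w7.png

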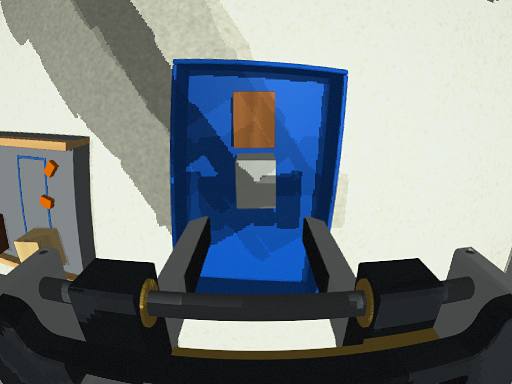

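View pics/s7.png

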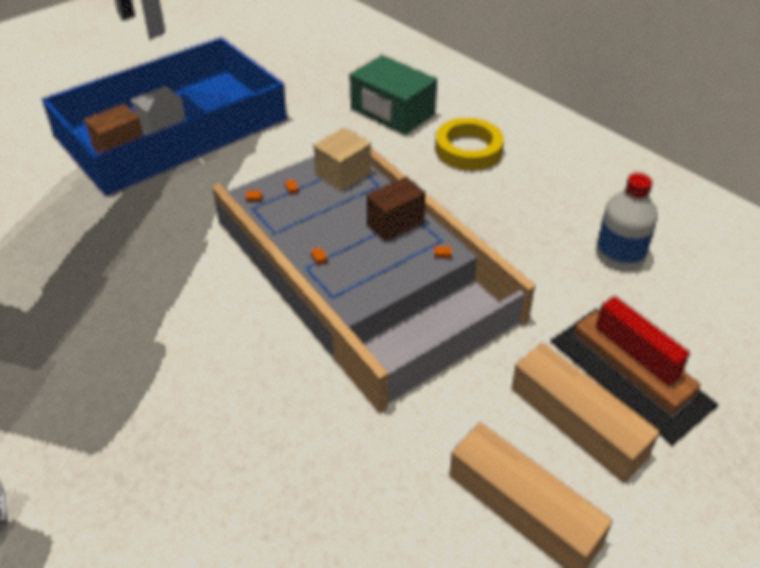

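```bash
python3 go.py 581.5 73 160 3.23; python3 -m pendant '[[[-1.5,-5,0,0],[-3,-10,0,-0.0],[-4.5,-15,0,-0.04],[-6,-20,0,-0.08],[-7.5,-25,0,-0.08]]]' 0.25 && python3 go.py 581.5 73 160 3.23;  python3 - <<'E'
from h import *
c=cam('wrist')
P=box(581.5,73,.09,50,45,85,85)[:4]
im=c['frame'][:,:,::-1].copy(); cv2.polylines(im,[proj(c,P,True).round().astype(np.int32)],True,(0,255,0),1); cv2.imwrite('pics/w8.png',im)
E
```

```text
clk 12.45 at [494.2 348.9 159.4] yaw -3.136 rp -3.141,-0.001 gap 61.1 F [-0.4  0.7  0. ] q [ 0.55  0.47  1.42 -0.    1.26 -1.02]
-> [-8.59,-27.64,-0.06,-0.083]  dist 289 rows>= 5.8
clock: 12.95
eef_pos: [567.1, 108.0, 158.3]
eef_rot: [-3.141, -0.003, -3.055]
wrist_force: [1.4, 0.5, -0.5]
finger_gap: 58.8
clk 12.95 at [567.1 108.  158.3] yaw -3.055 rp -3.141,-0.003 gap 58.8 F [ 1.4  0.5 -0.5] q [ 0.12  0.41  1.5  -0.    1.23 -1.53]
-> [-1.13,-3.61,-0.17,-0.002]  dist 38 rows>= 0.8
```

View pics/w8.png

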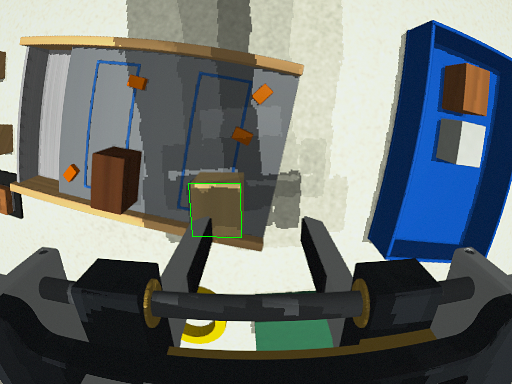

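```bash
python3 -m pendant '[[[-1.1,-3.5,0,0],[-1.1,-3.5,0,0],[-1.1,-3.5,0,0],[-1.1,-3.5,0,0]]]' && python3 go.py 581.5 73 64 3.23;  python3 - <<'E'
from h import *
c=cam('wrist')
P=box(581.5,73,.09,50,45,85,85)[:4]
im=c['frame'][:,:,::-1].copy(); cv2.polylines(im,[proj(c,P,True).round().astype(np.int32)],True,(0,255,0),1); cv2.imwrite('pics/w9.png',im)
E
```

```text
clock: 13.4
eef_pos: [581.0, 77.0, 159.4]
eef_rot: [3.141, -0.002, -3.056]
wrist_force: [-0.1, 0.7, 0.2]
finger_gap: 58.7
clk 13.40 at [581.   77.  159.4] yaw -3.056 rp 3.141,-0.002 gap 58.7 F [-0.1  0.7  0.2] q [ 0.07  0.43  1.48  0.    1.24 -1.59]
-> [-0.02,-0.40,9.54,-0.003]  dist 95 rows>= 1.9
```

View pics/w9.png

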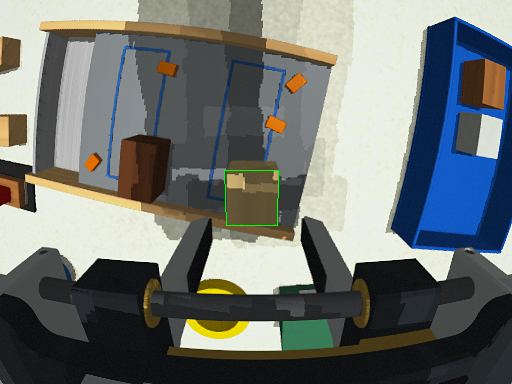

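```bash
python3 -m pendant '[[[0,-0.3,4,0],[0,-0.35,7,0],[0,-0.35,9.4,0],[0,-0.35,9.4,0],[0,-0.35,9.4,0]]]' && python3 -m pendant '[[[0,0,0,0],[0,0,0,0],[0,0,0,0],[0,0,0,0]]]' -1 30 && python3 -m pendant '[[[0,0,-2,0],[0,0,-6,0],[0,0,-9.3,0],[0,0,-9.3,0]]]' && python3 go.py 553 346 160 3.14
```

```text
clock: 13.95
eef_pos: [581.9, 73.3, 67.0]
eef_rot: [3.142, 0.0, -3.055]
wrist_force: [0.9, 0.2, 0.7]
finger_gap: 59.1
clock: 14.35
eef_pos: [582.5, 72.9, 67.8]
eef_rot: [3.141, 0.002, -3.056]
wrist_force: [-0.6, 1.2, 7.7]
finger_gap: 44.9
clock: 14.75
eef_pos: [583.7, 72.8, 164.7]
eef_rot: [-3.141, 0.008, -3.056]
wrist_force: [0.5, 0.4, -1.4]
finger_gap: 45.0
clk 14.75 at [583.7  72.8 164.7] yaw -3.056 rp -3.141,0.008 gap 45.0 F [ 0.5  0.4 -1.4] q [ 0.06  0.42  1.47 -0.    1.24 -1.59]
-> [0.73,27.49,0.47,0.087]  dist 275 rows>= 5.5
```

```bash
python3 -m pendant '[[[0.2,4,0,0],[0.4,9,0,0.04],[0.6,14,0,0.08],[0.6,19,0,0.08],[0.6,24,0,0.08]]]' && python3 -m pendant '[[[0.2,3,0,0],[0.3,5.5,0,0],[0.3,5.5,0,0],[0.3,5.5,0,0]]]' && python3 go.py 550 372 44 3.14; 
```

```text
clock: 15.25
eef_pos: [554.8, 313.0, 158.9]
eef_rot: [-3.141, -0.0, -3.137]
wrist_force: [0.7, -0.6, 0.2]
finger_gap: 44.8
clock: 15.65
eef_pos: [551.9, 366.0, 158.6]
eef_rot: [-3.141, -0.001, -3.136]
wrist_force: [-0.1, 1.1, -1.0]
finger_gap: 45.0
clk 15.65 at [551.9 366.  158.6] yaw -3.136 rp -3.141,-0.001 gap 45.0 F [-0.1  1.1 -1. ] q [ 0.53  0.6   1.23 -0.    1.32 -1.05]
-> [0.19,0.60,11.46,0.007]  dist 115 rows>= 2.3
```

```bash
python3 -m pendant '[[[0.1,0.5,4,0],[0.2,0.5,8,0],[0.2,0.5,11.3,0],[0.2,0.5,11.4,0],[0.2,0.5,11.4,0]]]' && python3 -m pendant '[[[0,0,0,0],[0,0,0,0],[0,0,0,0]]]' 0.35 && python3 -m pendant '[[[0,0,-5,0],[0,0,-10,0],[0,0,-11.5,0],[0,0,-11.5,0]]]' && python3 go.py 566 -33 160 3.024;  python3 - <<'E'
from h import *
c=cam('wrist','w10'); c=cam('top'); show(c['frame'],'t10',(60,100,440,300),2)
E
```

```text
clock: 16.15
eef_pos: [550.7, 370.4, 46.3]
eef_rot: [-3.142, 0.0, -3.137]
wrist_force: [-0.5, 0.8, -0.4]
finger_gap: 44.9
clock: 16.45
eef_pos: [550.7, 371.4, 47.0]
eef_rot: [3.141, 0.002, -3.136]
wrist_force: [-0.4, -0.3, 0.8]
finger_gap: 62.2
clock: 16.85
eef_pos: [551.1, 371.8, 164.0]
eef_rot: [3.139, 0.005, -3.136]
wrist_force: [0.4, -0.6, -0.1]
finger_gap: 63.7
clk 16.85 at [551.1 371.8 164. ] yaw -3.136 rp 3.139,0.005 gap 63.7 F [ 0.4 -0.6 -0.1] q [ 0.54  0.59  1.22  0.    1.32 -1.04]
-> [-1.28,-40.48,0.40,0.123]  dist 405 rows>= 8.1
```

View pics/t10.png

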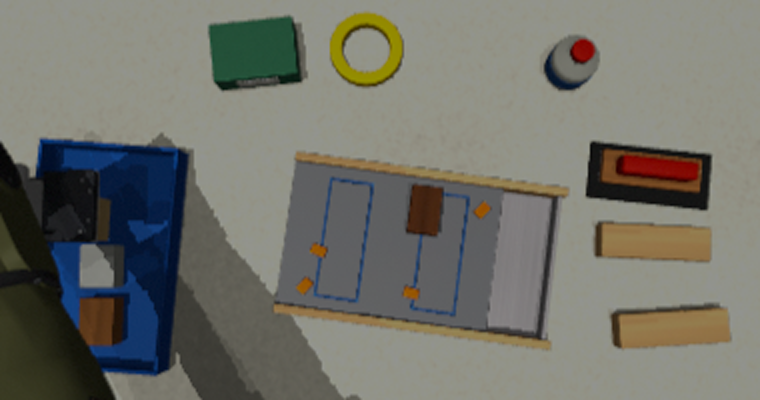

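View pics/w10.png

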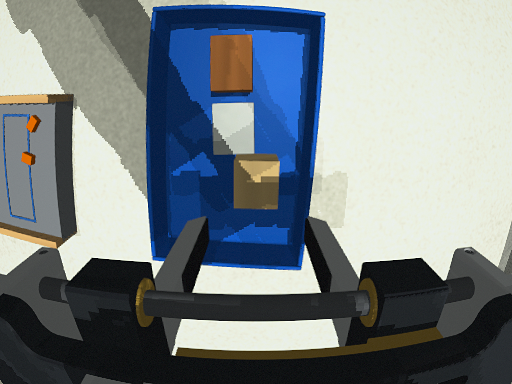

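```bash
python3 -m pendant '[[[-0.3,-5,0,0],[-0.5,-10,0,0],[-0.8,-15,0,0.04],[-1,-20,0,0.08],[-1.2,-25,0,0.12]]]' 0.1 && python3 -m pendant '[[[0,-5,0,0],[-0.5,-10,0,0],[-1.5,-15,0,0.0],[-1.5,-15,0,0.0]]]' && python3 go.py 566 -33 160 3.024; python3 - <<'E'
from h import *
c=cam('wrist')
P=box(566,-33,-.118,55,35,85,85)[:4]
im=c['frame'][:,:,::-1].copy(); cv2.polylines(im,[proj(c,P,True).round().astype(np.int32)],True,(0,255,0),1); cv2.imwrite('pics/w11.png',im)
E
```

```text
clock: 17.45
eef_pos: [562.4, 119.5, 158.4]
eef_rot: [-3.141, -0.003, 3.025]
wrist_force: [0.4, 0.5, -0.6]
finger_gap: 51.6
clock: 17.85
eef_pos: [560.4, -34.0, 158.5]
eef_rot: [-3.141, -0.003, 3.022]
wrist_force: [0.3, -0.4, -0.1]
finger_gap: 51.7
clk 17.85 at [560.4 -34.  158.5] yaw 3.022 rp -3.141,-0.003 gap 51.7 F [ 0.3 -0.4 -0.1] q [-0.13  0.38  1.55 -0.    1.22 -1.58]
-> [-0.54,0.17,-0.15,-0.002]  dist 6 rows>= 0.1
```

View pics/w11.png

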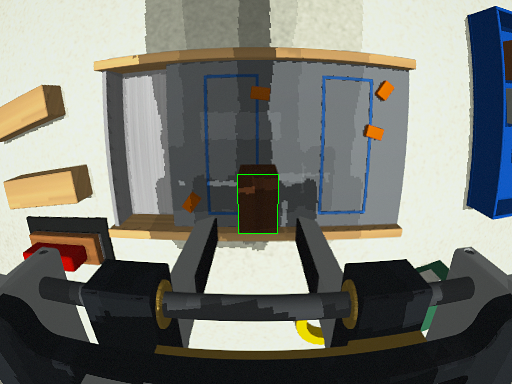

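```bash
python3 -m pendant '[[[-0.4,0.15,4,0],[-0.5,0.15,7,0],[-0.5,0.15,9.4,0],[-0.5,0.15,9.4,0],[-0.5,0.15,9.4,0]]]' && python3 -m pendant '[[[0,0,0,0],[0,0,0,0],[0,0,0,0],[0,0,0,0]]]' -1 30 && python3 -m pendant '[[[0,0,-2,0],[0,0,-6,0],[0,0,-9.5,0],[0,0,-9.5,0]]]' && python3 go.py 580 312 160 3.14
```

```text
clock: 18.4
eef_pos: [566.1, -27.4, 66.3]
eef_rot: [3.142, -0.001, 3.028]
wrist_force: [0.8, 0.1, 0.2]
finger_gap: 51.5
clock: 18.8
eef_pos: [566.8, -28.2, 67.5]
eef_rot: [3.141, 0.002, 3.027]
wrist_force: [-1.8, 0.8, 6.6]
finger_gap: 34.9
clock: 19.2
eef_pos: [568.1, -28.5, 166.5]
eef_rot: [3.142, 0.008, 3.027]
wrist_force: [0.8, -0.9, -0.8]
finger_gap: 34.5
clk 19.20 at [568.1 -28.5 166.5] yaw 3.027 rp 3.142,0.008 gap 34.5 F [ 0.8 -0.9 -0.8] q [-0.11  0.38  1.53  0.    1.23 -1.57]
-> [2.72,33.96,0.65,-0.113]  dist 341 rows>= 6.8
```

```bash
python3 -m pendant '[[[0.3,4,0,0],[0.8,9,0,-0.04],[1.2,14,0,-0.08],[1.6,19,0,-0.11],[2,24,0,-0.11]]]' && python3 -m pendant '[[[0,5,0,0],[-0.3,10,0,0],[-0.3,10,0,0],[-0.3,10,0,0],[-0.3,10,0,0]]]' && python3 go.py 580 312 44 3.14; 
```

```text
clock: 19.7
eef_pos: [573.4, 213.6, 160.7]
eef_rot: [-3.141, -0.001, 3.138]
wrist_force: [0.2, -0.5, -0.3]
finger_gap: 34.4
clock: 20.2
eef_pos: [577.4, 310.7, 160.9]
eef_rot: [-3.141, -0.001, 3.136]
wrist_force: [-0.1, 1.1, -1.5]
finger_gap: 34.4
clk 20.20 at [577.4 310.7 160.9] yaw 3.136 rp -3.141,-0.001 gap 34.4 F [-0.1  1.1 -1.5] q [ 0.44  0.58  1.25 -0.    1.32 -1.13]
-> [-0.26,0.13,11.69,-0.004]  dist 117 rows>= 2.3
```

```bash
python3 -m pendant '[[[-0.2,0.1,4,0],[-0.2,0.1,8,0],[-0.2,0.1,11.3,0],[-0.2,0.1,11.5,0],[-0.2,0.1,11.5,0]]]' && python3 -m pendant '[[[0,0,0,0],[0,0,0,0],[0,0,0,0]]]' 0.1 && python3 -m pendant '[[[0,0,-5,0],[0,0,-10,0],[0,0,-11.5,0],[0,0,-11.5,0]]]' && python3 go.py 618 -312 200 1.475;  python3 - <<'E'
from h import *
c=cam('wrist','w12'); c=cam('top'); show(c['frame'],'t12',(60,100,440,300),2)
E
```

```text
clock: 20.7
eef_pos: [579.9, 311.8, 47.2]
eef_rot: [-3.142, -0.0, 3.135]
wrist_force: [0.1, 1.0, 0.4]
finger_gap: 35.0
clock: 21.0
eef_pos: [580.1, 312.8, 48.0]
eef_rot: [3.141, 0.002, 3.137]
wrist_force: [1.0, -0.2, -0.5]
finger_gap: 51.2
clock: 21.4
eef_pos: [580.3, 313.2, 164.8]
eef_rot: [3.139, 0.005, 3.137]
wrist_force: [-0.0, -0.5, -0.9]
finger_gap: 51.7
clk 21.40 at [580.3 313.2 164.8] yaw 3.137 rp 3.139,0.005 gap 51.7 F [-0.  -0.5 -0.9] q [ 0.44  0.58  1.24  0.    1.32 -1.13]
-> [-4.06,-62.50,-3.52,1.662]  dist 627 rows>= 12.5
```

View pics/t12.png

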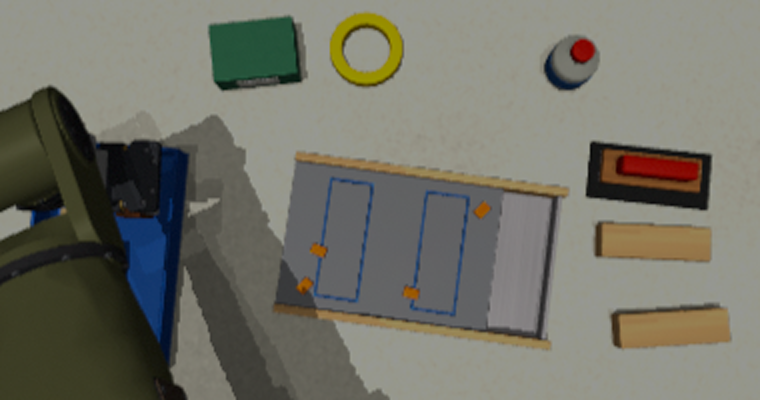

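View pics/w12.png

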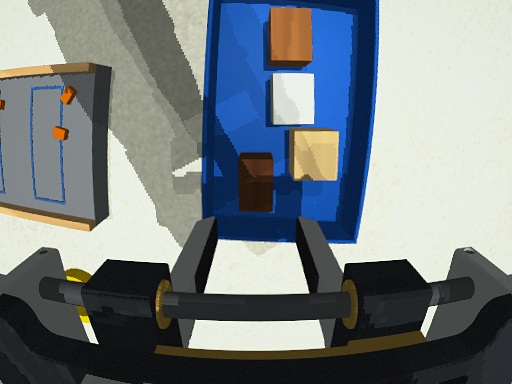

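```bash
python3 -m pendant '[[[-0.5,-5,-2,0.15],[-1,-10,-4,0.3],[-1.5,-15,-5,0.45],[-2,-20,-6,0.6],[-2.5,-25,-6,0.75]]]' 0.1 && python3 go.py 470 -10 250 2.3;
```

```text
clock: 22.0
eef_pos: [601.9, 71.3, 220.1]
eef_rot: [-3.141, -0.001, 2.381]
wrist_force: [1.0, -0.3, 0.1]
finger_gap: 51.9
clk 22.00 at [601.9  71.3 220.1] yaw 2.381 rp -3.141,-0.001 gap 51.9 F [ 1.  -0.3  0.1] q [ 0.06  0.42  1.34  0.    1.38 -0.75]
-> [3.95,-14.98,-2.99,0.081]  dist 158 rows>= 3.2
```

```bash
python3 -m pendant '[[[-1,-5,-1,0.15],[-1,-10,-2,0.3],[-1,-12,-3,0.45],[-1,-12,-3,0.6],[-1,-12,-3,0.75]]]' && python3 -m pendant '[[[0,0,0,0],[0,0,0,0],[0,0,0,0]]]'; cat > bfit.py <<'E'
from h import *
from scipy.ndimage import map_coordinates,gaussian_filter
def linepts(p,dx=0,dy=0):
    out=[]
    for y in (-55,60):
        r=box(*p,142-2,53-2,40,40,0,y)[:4]
        for i in range(4):
            t=np.linspace(0,1,80)[:,None]; out.append(r[i]*(1-t)+r[(i+1)%4]*t)
    return np.vstack(out)
def bl(c):
    f=c['frame'].astype(float); s=f.sum(2)+30
    return gaussian_filter((f[...,2]-f[...,0])/s,.7)
def bscore(p,views):
    tot=0
    for c,w in views:
        uv=proj(c,linepts(p),w); v=map_coordinates(c['bl'],[uv[:,1],uv[:,0]],order=1,mode='constant',cval=0); tot+=np.clip(v,-.05,.35).mean()
    return -tot/len(views)
def bfit(views,p0):
    for c,w in views: c['bl']=bl(c)
    best=None
    for dx in (-6,0,6):
        for dy in (-6,0,6):
            q=np.array(p0)+[dx,dy,0]
            r=minimize(bscore,q,args=(views,),method='Nelder-Mead',options=dict(initial_simplex=q+np.array([[0,0,0],[4,0,0],[0,4,0],[0,0,.03]]),xatol=.02,fatol=1e-6))
            if best is None or r.fun<best.fun: best=r
    return best.x,best.fun
E
python3 - <<'E'
from bfit import *
cw=cam('wrist','w13'); ct=cam('top'); cs=cam('side')
show(ct['frame'],'t13',(60,100,440,300),2)
for nm,v in (('w',[(cw,True)]),('t',[(ct,False)]),('s',[(cs,False)]),('all',[(cw,True),(ct,False),(cs,False)])):
    print(nm,*bfit(v,[524,0,-.117]))
for r in models.regions_of('wrist','chip0'): print(r['score'],r['point'],unproj(cw,r['point'],45,True).round(1))
E
```

```text
clock: 22.5
eef_pos: [526.5, -21.8, 249.6]
eef_rot: [-3.139, -0.0, 1.629]
wrist_force: [-0.9, -0.8, -0.9]
finger_gap: 51.7
clock: 22.8
eef_pos: [527.2, -21.0, 250.2]
eef_rot: [-3.14, -0.0, 1.641]
wrist_force: [-0.1, 0.2, 1.0]
finger_gap: 51.6
w [ 5.24856434e+02  1.42187323e+00 -1.16006226e-01] -0.27582469315691377
t [ 5.23764394e+02  1.31013100e+00 -1.20383240e-01] -0.017236219732400592
s [ 5.22928621e+02 -1.15886132e+00 -1.15720624e-01] -0.08363751731980225
all [ 5.24669115e+02  1.30155466e+00 -1.15599590e-01] -0.11994473546356595
0.53 [221.4, 67.2] [475.3 105.2  45. ]
0.39 [257.6, 152.3] [ 5.281e+02 -4.000e-01  4.500e+01]
```

View pics/w13.png

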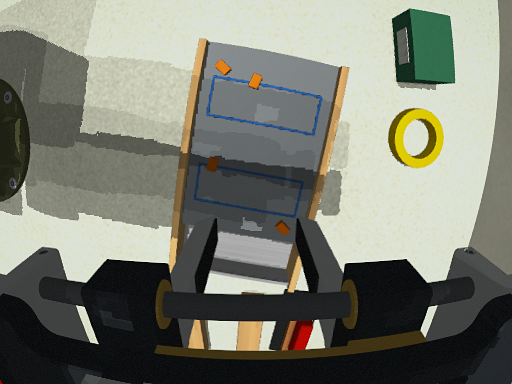

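View pics/t13.png

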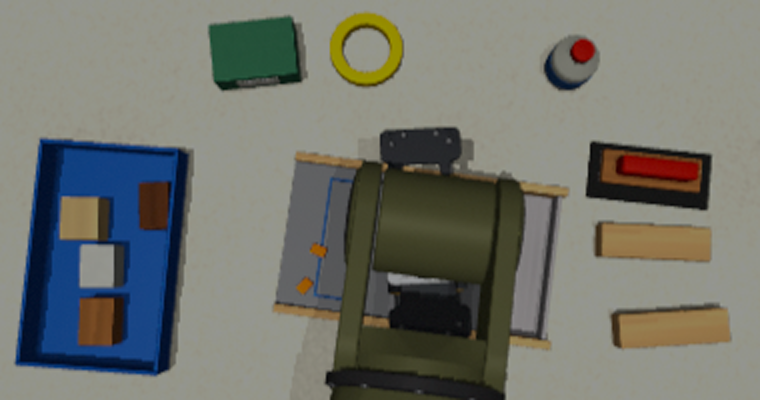

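```bash
python3 - <<'E'
from h import *
cw=cam('wrist')
b=np.array([524.7,1.3]); a=-.116; R=np.array([[np.cos(a),np.sin(a)],[-np.sin(a),np.cos(a)]])
for uv in ((222,67),(256,81),(213,163),(282,228)):
    P=unproj(cw,uv,45,True)[:2]; print(P.round(1),(R@(P-b)).round(1))
E
python3 go.py 618 -270 200 1.475
```

```text
[476.7 105.6] [-59.8  98.1]
[520.3  89.9] [-14.7  87.5]
[471.7 -18.2] [-50.4 -25.5]
[ 569.4 -102.8] [ 56.4 -98.2]
clk 23.05 at [527.3 -21.1 251. ] yaw 1.638 rp -3.141,-0.000 gap 51.4 F [-0.8  0.7 -0.5] q [-0.11  0.22  1.53 -0.    1.39 -0.18]
-> [-25.44,7.38,5.10,0.163]  dist 270 rows>= 5.4
```

```bash
python3 -m pendant '[[[-5,1.5,1,0.08],[-10,3,2,0.16],[-15,4.4,3,0.16],[-20,6,4,0.16],[-25,7.3,5,0.16]]]' 0.1 && python3 -m pendant '[[[-0.5,0,0,0],[-0.5,0,0,0],[-0.5,0,0,0],[-0.5,0,0,0]]]'; python3 go.py 618 -312 160 1.475; python3 - <<'E'
from ov import *
c=cam('wrist','w14'); ct=cam('top'); cs=cam('side')
show(c['frame'],'w14b',(100,60,420,300),2.4)
p=(618.5,-312,1.475)
im=cv2.resize(c['frame'],None,fx=1.5,fy=1.5)[:,:,::-1].copy()
for B,col in ((box(*p,90,22,26,64),(0,255,0)),(box(*p,120,40,6,26),(255,255,0)),(box(618,-311,1.48,150,70,0,6),(255,0,255))):
    q=(proj(c,B[4:],True)+.5)*1.5-.5; cv2.polylines(im,[q.round().astype(np.int32)],True,col,1)
cv2.imwrite('pics/w14.png',im)
E
```

```text
clock: 23.55
eef_pos: [612.2, -253.5, 203.5]
eef_rot: [3.141, -0.0, 1.478]
wrist_force: [0.5, 0.6, 0.2]
finger_gap: 51.9
clock: 23.95
eef_pos: [611.5, -255.3, 205.0]
eef_rot: [3.14, 0.0, 1.478]
wrist_force: [-1.3, -0.0, 0.3]
finger_gap: 51.2
clk 23.95 at [ 611.5 -255.3  205. ] yaw 1.478 rp 3.140,0.000 gap 51.2 F [-1.3 -0.   0.3] q [-0.45  0.56  1.17  0.    1.41 -0.36]
-> [-5.58,1.17,4.50,0.003]  dist 73 rows>= 1.5
```

View pics/w14.png

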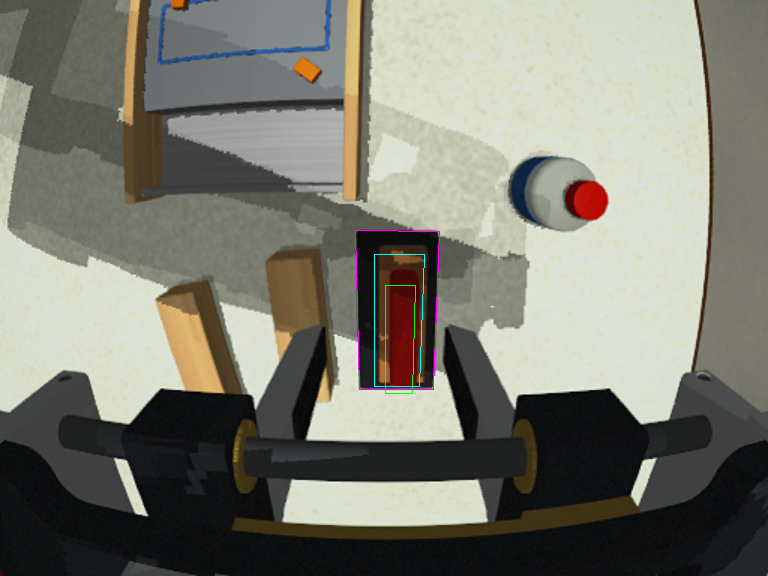

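```bash
python3 - <<'E'
from h import *
c=cam('wrist'); ct=cam('top'); cs=cam('side')
mk=lambda p:[box(*p,120,40,6,26),box(*p,90,22,26,64)]
V=[]
for n,cc,w in (('wrist',c,True),('side',cs,False),('top',ct,False)):
    for r in models.regions_of(n,'scraper'):
        P=unproj(cc,r['point'],30,w); print(n,r['score'],r['point'],r['pixels'].sum(),P.round(0))
        if np.hypot(*(P[:2]-[620,-312]))<40:
            V.append((cc,r['pixels'],w)); print(fit([V[-1]],mk,[620,-312,1.48]))
if len(V)>1: print(fit(V,mk,[620,-312,1.48]))
# red handle in top: 
f=ct['frame'].astype(int); red=(f[...,0]>1.8*f[...,1])&(f[...,0]>60)&(f[...,0]>1.8*f[...,2]); red[:,:360]=0; red[:170]=0;red[206:]=0
print(red.sum(),fit([(ct,red,False)],lambda p:[box(*p,90,22,26,64)],[620,-312,1.48]))
f=cs['frame'].astype(int); red=(f[...,0]>2.3*f[...,1])&(f[...,0]>60)&(f[...,0]>2.3*f[...,2]); red[:240]=0; red[:,:340]=0
print(red.sum(),fit([(cs,red,False)],lambda p:[box(*p,90,22,26,64)],[620,-312,1.48]))
E
```

```text
wrist 0.77 [269.9, 205.3] 2896 [ 625. -297.   30.]
(array([ 622.66519497, -308.48445735,    1.4749809 ]), np.float64(0.9502338171005249))
side 0.65 [381.6, 277.7] 1904 [ 618. -320.   30.]
(array([ 618.00171285, -311.32917565,    1.4517443 ]), np.float64(0.926217257976532))
side 0.54 [248.8, 232.3] 11892 [514. -63.  30.]
top 0.54 [368.7, 181.8] 293 [ 627. -267.   30.]
(array([ 621.95659039, -308.7874039 ,    1.46894743]), np.float64(0.9057826995849609))
17 (array([ 632.16997086, -288.3639864 ,    2.10927208]), np.float64(0.040641870349645615))
925 (array([ 619.30794991, -309.96899232,    1.36755571]), np.float64(0.8043798208236694))
```

```bash
python3 go.py 621.5 -309 120 1.473; python3 -m pendant '[[[-3,1.0,4,0],[-5.3,1.1,8.2,0],[-5.3,1.1,8.2,0],[-5.3,1.1,8.2,0],[-5.3,1.1,8.2,0]]]'; python3 -m pendant '[[[0,0,0,0],[0,0,0,0]]]'; python3 go.py 621.5 -309 40 1.473
```

```text
clk 24.40 at [ 611.3 -256.5  204. ] yaw 1.477 rp 3.142,0.000 gap 51.7 F [-0.4 -0.3  0.3] q [-0.45  0.56  1.17 -0.    1.41 -0.36]
-> [-5.13,1.51,8.40,0.004]  dist 100 rows>= 2.0
clock: 24.9
eef_pos: [618.2, -310.0, 124.3]
eef_rot: [3.139, 0.001, 1.477]
wrist_force: [0.2, -0.1, -0.0]
finger_gap: 52.0
clock: 25.1
eef_pos: [617.8, -310.0, 123.6]
eef_rot: [3.14, 0.001, 1.478]
wrist_force: [0.7, 0.7, -0.2]
finger_gap: 51.7
clk 25.10 at [ 617.8 -310.   123.6] yaw 1.478 rp 3.140,0.001 gap 51.7 F [ 0.7  0.7 -0.2] q [-0.52  0.69  1.16  0.    1.29 -0.42]
-> [0.14,0.36,8.36,0.005]  dist 84 rows>= 1.7
```

```bash
python3 -m pendant '[[[0.1,0.35,4,0],[0.1,0.35,7,0],[0.1,0.35,8.3,0],[0.1,0.35,8.3,0],[0.1,0.35,8.3,0]]]'; python3 -m pendant '[[[0,0,0,0],[0,0,0,0]]]'; python3 go.py 621.5 -309 40 1.473;  python3 - <<'E'
from h import *
cam('wrist','w15'); cs=cam('side'); show(cs['frame'],'s15',(280,180,480,384),3)
E
```

```text
clock: 25.6
eef_pos: [621.6, -310.1, 40.8]
eef_rot: [3.14, 0.001, 1.477]
wrist_force: [-0.2, -0.6, -0.5]
finger_gap: 51.8
clock: 25.8
eef_pos: [621.4, -310.1, 40.6]
eef_rot: [3.14, 0.001, 1.477]
wrist_force: [-0.1, -0.3, -0.4]
finger_gap: 51.6
clk 25.80 at [ 621.4 -310.1   40.6] yaw 1.477 rp 3.140,0.001 gap 51.6 F [-0.1 -0.3 -0.4] q [-0.52  0.79  1.2  -0.    1.15 -0.42]
-> [0.11,-0.00,0.06,0.004]  dist 1 rows>= 0.0
```

View pics/w15.png

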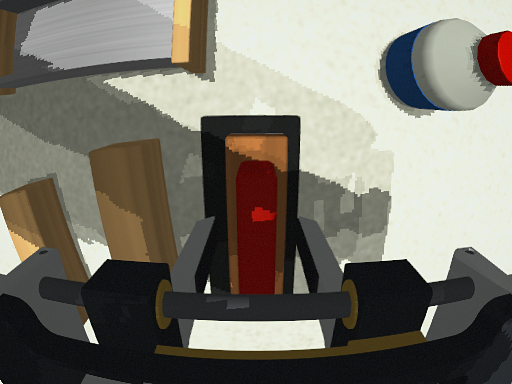

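View pics/s15.png

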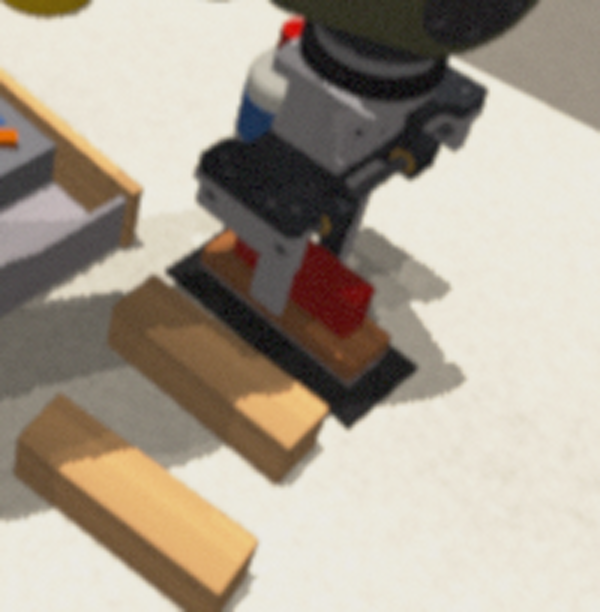

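```bash
python3 -m pendant '[[[0,0,0,0],[0,0,0,0],[0,0,0,0],[0,0,0,0],[0,0,0,0]]]' -1 55; python3 -m pendant '[[[0,0,-2,0],[0,0,-5,0],[0,0,-9,0],[0,0,-10,0],[0,0,-10,0]]]'; python3 -m pendant '[[[0,0,0,0],[0,0,0,0]]]'; python3 - <<'E'
import numpy as np
b=np.array([524.7,1.3]); a=-.116; c,s=np.cos(a),np.sin(a)
for p in ((-23,142),(-23,120),(-23,-120),(23,142),(23,-120)): print(p,(b+[c*p[0]-s*p[1],s*p[0]+c*p[1]]).round(1))
E
python3 go.py 518 145 140 -0.116
```

```text
clock: 26.4
eef_pos: [620.9, -309.8, 38.9]
eef_rot: [3.142, -0.0, 1.477]
wrist_force: [0.8, -0.1, -0.6]
finger_gap: 21.3
clock: 26.9
eef_pos: [621.3, -310.0, 140.1]
eef_rot: [3.139, 0.001, 1.477]
wrist_force: [-0.4, -0.0, -2.3]
finger_gap: 21.6
clock: 27.1
eef_pos: [620.1, -309.4, 136.5]
eef_rot: [-3.138, -0.001, 1.477]
wrist_force: [-0.7, -0.2, -2.8]
finger_gap: 21.7
(-23, 142) [518.3 145. ]
(-23, 120) [515.7 123.2]
(-23, -120) [ 488.  -115.2]
(23, 142) [564.  139.7]
(23, -120) [ 533.7 -120.6]
clk 27.10 at [ 620.1 -309.4  136.5] yaw 1.477 rp -3.138,-0.001 gap 21.7 F [-0.7 -0.2 -2.8] q [-0.52  0.69  1.13 -0.    1.33 -0.42]
-> [44.28,-14.44,-0.35,1.593]  dist 466 rows>= 10.6
```

```bash
python3 -m pendant '[[[3,-1,-1,-0.1],[6,-2,-2,-0.22],[9.5,-3.3,-2,-0.35],[13,-4.5,-2,-0.5],[16,-5.5,-2,-0.63]]]'; python3 go.py 545 0 160 3.026
```

```text
clock: 27.6
eef_pos: [580.0, -143.5, 157.6]
eef_rot: [-3.14, -0.002, 2.113]
wrist_force: [-0.2, -0.2, -2.7]
finger_gap: 21.4
clk 27.60 at [ 580.  -143.5  157.6] yaw 2.113 rp -3.140,-0.002 gap 21.4 F [-0.2 -0.2 -2.7] q [-0.3   0.45  1.44  0.    1.25 -0.85]
-> [14.10,4.41,-0.24,-0.913]  dist 148 rows>= 6.1
```

```bash
python3 -m pendant '[[[3,1,0,-0.12],[6,2,0,-0.24],[9,3,0,-0.37],[12,3.8,0,-0.5],[14,4.3,0,-0.63]]]'; python3 go.py 518.3 145 140 3.026
```

```text
clock: 28.1
eef_pos: [545.5, -1.2, 157.7]
eef_rot: [-3.141, -0.002, 2.743]
wrist_force: [-0.2, -0.3, -2.9]
finger_gap: 21.9
clk 28.10 at [545.5  -1.2 157.7] yaw 2.743 rp -3.141,-0.002 gap 21.9 F [-0.2 -0.3 -2.9] q [-0.07  0.34  1.6   0.    1.2  -1.24]
-> [8.18,12.42,1.77,-0.283]  dist 150 rows>= 3.0
```

```bash
python3 -m pendant '[[[2.5,4,0.5,-0.1],[5,8,1,-0.2],[8,12.4,2,-0.28],[8.1,12.6,3,-0.28],[8.1,12.6,3,-0.28]]]';python3 -m pendant '[[[0,0,0,0],[0,0,0,0],[0,0,0,0]]]'; python3 go.py 518.3 145 75 3.026; python3 - <<'E'
from h import *
cw=cam('wrist','w16'); cs=cam('side'); show(cs['frame'],'s16',(100,100,420,330),2.4)
p=(518.3,145,-.116)
E
```

```text
clock: 28.6
eef_pos: [520.4, 145.6, 126.6]
eef_rot: [-3.14, -0.004, 3.019]
wrist_force: [-0.7, -1.1, -1.5]
finger_gap: 21.6
clock: 28.9
eef_pos: [522.2, 143.7, 129.3]
eef_rot: [3.141, 0.001, 3.015]
wrist_force: [0.3, -0.1, -2.1]
finger_gap: 21.6
clk 28.90 at [522.2 143.7 129.3] yaw 3.015 rp 3.141,0.001 gap 21.6 F [ 0.3 -0.1 -2.1] q [ 0.2   0.37  1.64 -0.    1.14 -1.24]
-> [0.40,0.08,5.43,-0.011]  dist 54 rows>= 1.1
```

View pics/w16.png

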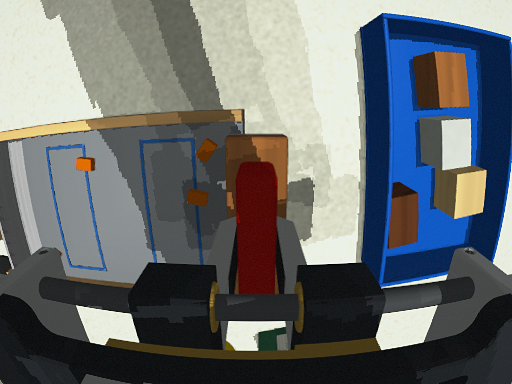

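View pics/s16.png

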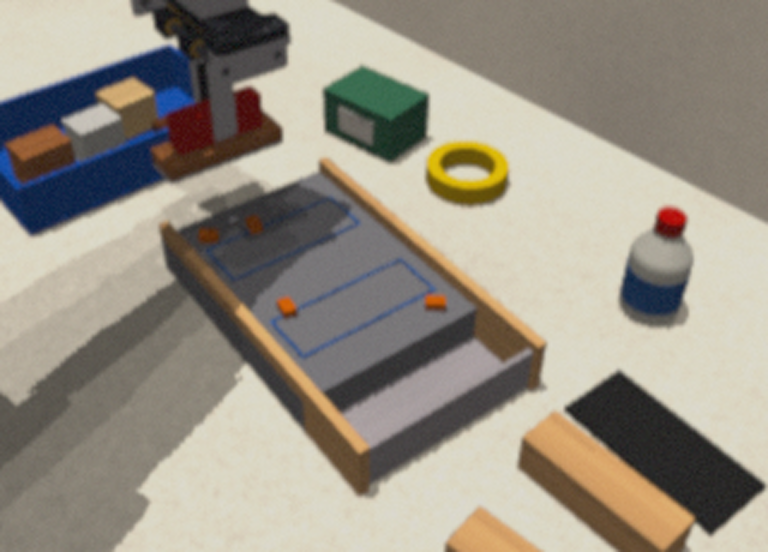

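```bash
python3 - <<'E'
import numpy as np
b=np.array([524.7,1.3]); a=-.116; c,s=np.cos(a),np.sin(a)
for p in ((-20,140),(-20,-120),(20,140),(20,-120)): print(p,(b+[c*p[0]-s*p[1],s*p[0]+c*p[1]]).round(1))
E
python3 -m pendant '[[[0.1,-0.1,2,-0.01],[0.1,-0.1,3.2,-0.01],[0.1,-0.1,3.2,-0.01],[0.1,-0.1,3.2,-0.01],[0.1,-0.1,3.2,-0.01]]]'; python3 -m pendant '[[[0,0,0,0],[0,0,0,0],[0,0,0,0]]]'; python3 go.py 521 142.7 75 3.026; python3 - <<'E'
from h import *
cw=cam('wrist')
s=manip.read_state(); p=s['eef_pos']; y=s['eef_rot'][2]
im=cv2.resize(cw['frame'],None,fx=1.5,fy=1.5)[:,:,::-1].copy()
def dr(P,col):
    q=(proj(cw,P,True)+.5)*1.5-.5; cv2.polylines(im,[q.round().astype(np.int32)],True,col,1)
z=p[2]-34
B=box(p[0],p[1],y,120,40,z,z+20); dr(B[4:],(255,255,0)); dr(B[:4],(255,255,0))
dr(box(p[0],p[1],y,90,22,z+20,z+58)[4:],(0,255,0))
b=(524.7,1.3,-.116); 
for cx in (-90,90): dr(box(*b,10,320,40,55,cx,-28)[4:],(255,0,255))
dr(box(*b,170,250,40,40,0,5)[4:],(255,255,255))
cv2.imwrite('pics/w17.png',im)
E
```

```text
(-20, 140) [521.  142.7]
(-20, -120) [ 490.9 -115.6]
(20, 140) [560.8 138. ]
(20, -120) [ 530.7 -120.2]
clock: 29.5
eef_pos: [521.0, 143.9, 97.7]
eef_rot: [3.141, 0.001, 3.027]
wrist_force: [1.5, -0.2, -1.8]
finger_gap: 22.0
clock: 29.8
eef_pos: [520.7, 143.9, 97.2]
eef_rot: [3.141, 0.0, 3.027]
wrist_force: [-0.3, -0.4, -2.3]
finger_gap: 21.7
clk 29.80 at [520.7 143.9  97.2] yaw 3.027 rp 3.141,0.000 gap 21.7 F [-0.3 -0.4 -2.3] q [ 0.2   0.4   1.67  0.    1.07 -1.25]
-> [-0.04,-0.12,2.22,0.001]  dist 22 rows>= 0.4
```

View pics/w17.png

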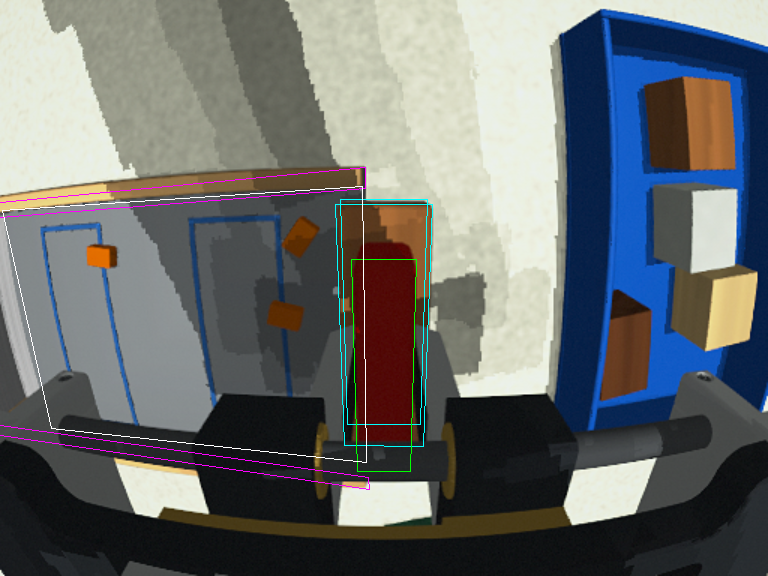

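```bash
python3 -m pendant '[[[0,-0.1,1,0],[0,-0.1,1.8,0],[0,-0.1,2.0,0],[0,-0.1,2.0,0],[0,-0.1,2.0,0]]]'; python3 -m pendant '[[[0,0,0,0],[0,0,0,0],[0,0,0,0]]]'; python3 go.py 521 142.7 75 3.026; python3 - <<'E'
from h import *
cs=cam('side'); show(cs['frame'],'s18',(140,130,340,280),4); cam('wrist','w18')
E
```

```text
clock: 30.35
eef_pos: [520.6, 142.9, 77.0]
eef_rot: [3.142, 0.0, 3.027]
wrist_force: [0.2, -0.2, -2.0]
finger_gap: 21.6
clock: 30.65
eef_pos: [520.6, 142.9, 77.1]
eef_rot: [3.141, 0.0, 3.027]
wrist_force: [-0.9, -0.2, -1.9]
finger_gap: 21.7
clk 30.65 at [520.6 142.9  77.1] yaw 3.027 rp 3.141,0.000 gap 21.7 F [-0.9 -0.2 -1.9] q [ 0.2   0.43  1.69 -0.    1.03 -1.26]
-> [-0.04,-0.01,0.21,0.001]  dist 2 rows>= 0.0
```

View pics/s18.png

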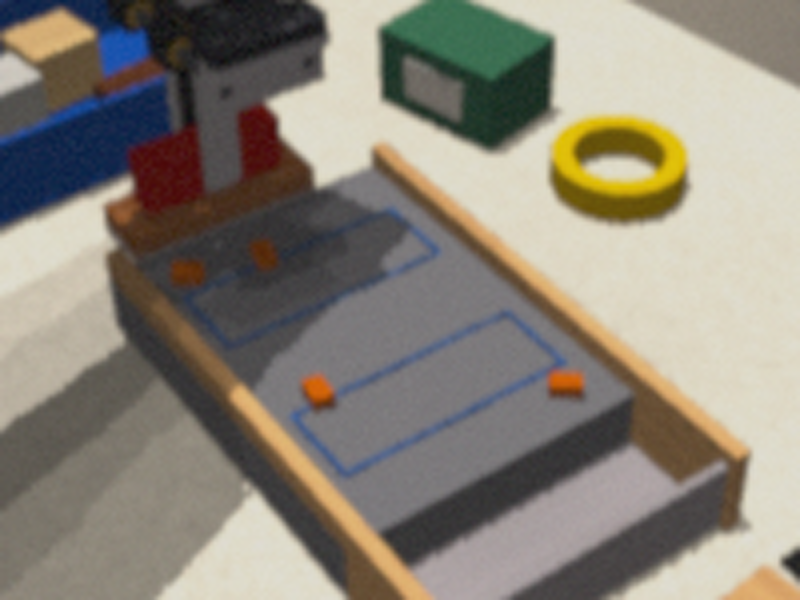

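```bash
python3 -m pendant '[[[0,0,0.1,0],[0,0,0.1,0],[0,0,0.1,0]]]'|tail -2;  python3 -m pendant '[[[0,0,0.1,0],[0,0,0.1,0],[0,0,0.1,0]]]';python3 -m pendant '[[[0,0,0.1,0],[0,0,0.1,0],[0,0,0.1,0]]]'
```

```text
wrist_force: [0.3, -0.4, -1.1]
finger_gap: 21.5
clock: 31.35
eef_pos: [520.5, 142.9, 75.0]
eef_rot: [-3.142, -0.0, 3.027]
wrist_force: [0.1, -0.4, -2.0]
finger_gap: 21.9
clock: 31.65
eef_pos: [520.5, 142.9, 73.9]
eef_rot: [-3.142, -0.0, 3.027]
wrist_force: [-0.8, 0.3, -1.8]
finger_gap: 21.6
```

```bash
python3 -m pendant '[[[0,0,0.1,0],[0,0,0.1,0],[0,0,0.1,0]]]'; python3 - <<'E'
import numpy as np
# stroke direction in tool axes
a=-.116; yaw=3.027
d=np.array([np.sin(a),-np.cos(a)])  # board -y in world: -(−sin a, cos a)
c,s=np.cos(yaw),np.sin(yaw); print(c*d[0]+s*d[1], s*d[0]-c*d[1])
E
```

```text
clock: 31.95
eef_pos: [520.5, 142.9, 72.9]
eef_rot: [-3.142, -0.0, 3.027]
wrist_force: [0.8, -0.5, -1.7]
finger_gap: 21.3
0.0014073459456362958 -0.9999990096882043
```

```bash
python3 -m pendant '[[[0,-0.6,0,0],[0,-1.4,0,0],[0,-2.3,0,0],[0,-3.2,0,0],[0,-4.1,0,0]]]'; python3 -m pendant '[[[0,-0.9,0,0],[0,-1.8,0,0],[0,-2.7,0,0],[0,-3.6,0,0],[0,-4.5,0,0]]]'; python3 go.py 505 5 73 3.026; python3 - <<'E'
from h import *
cs=cam('side'); show(cs['frame'],'s19',(140,130,340,280),4); cam('wrist','w19')
E
```

```text
clock: 32.45
eef_pos: [515.7, 101.2, 73.0]
eef_rot: [3.142, 0.0, 3.026]
wrist_force: [-0.0, 0.4, -3.1]
finger_gap: 21.9
clock: 32.95
eef_pos: [510.6, 56.7, 73.0]
eef_rot: [-3.142, 0.0, 3.027]
wrist_force: [-0.3, -0.1, -2.4]
finger_gap: 21.6
clk 32.95 at [510.6  56.7  73. ] yaw 3.027 rp -3.142,0.000 gap 21.6 F [-0.3 -0.1 -2.4] q [ 0.04  0.39  1.76 -0.    0.99 -1.42]
-> [-0.04,-5.20,-0.00,0.001]  dist 52 rows>= 1.0
```

View pics/s19.png

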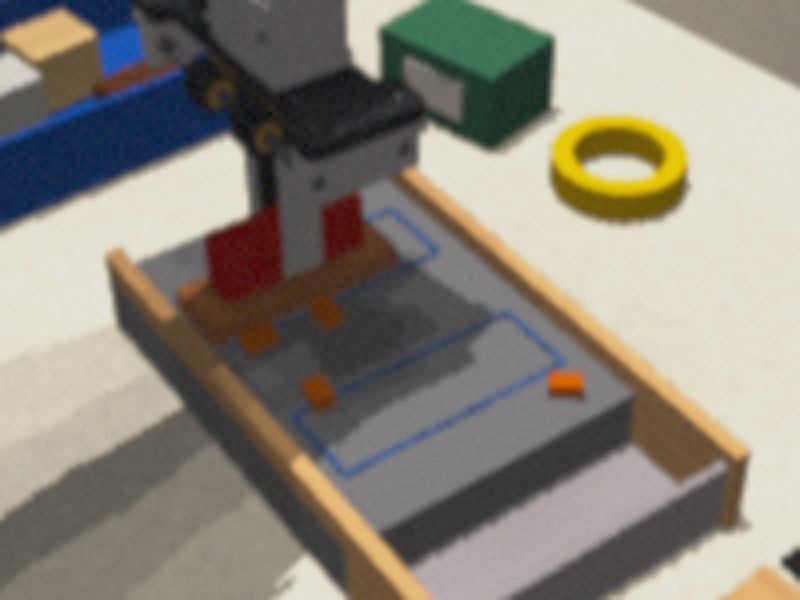

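View pics/w19.png

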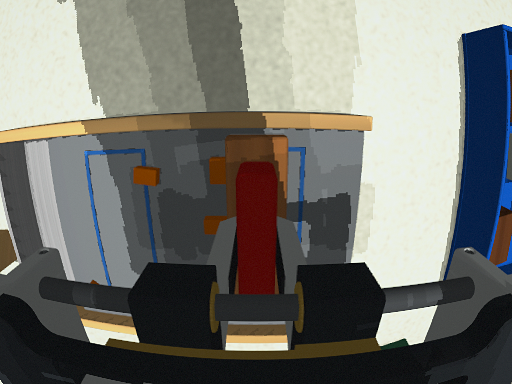

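```bash
python3 -m pendant '[[[0,-0.9,0,0],[0,-1.8,0,0],[0,-2.7,0,0],[0,-3.6,0,0],[0,-4.5,0,0]]]'; python3 -m pendant '[[[0,-0.9,0,0],[0,-1.8,0,0],[0,-2.7,0,0],[0,-3.6,0,0],[0,-4.5,0,0]]]'; python3 -m pendant '[[[0,-0.9,0,0],[0,-1.8,0,0],[0,-2.7,0,0],[0,-3.6,0,0],[0,-4.5,0,0]]]'; python3 go.py 490.9 -115.6 73 3.026; python3 - <<'E'
from h import *
cs=cam('side'); show(cs['frame'],'s20',(140,130,340,280),4); cam('wrist','w20')
E
```

```text
clock: 33.55
eef_pos: [505.4, 11.9, 73.0]
eef_rot: [-3.142, -0.0, 3.027]
wrist_force: [-0.5, 0.6, -2.3]
finger_gap: 21.8
clock: 34.05
eef_pos: [500.3, -32.7, 73.0]
eef_rot: [3.142, 0.0, 3.027]
wrist_force: [0.1, 0.5, -1.9]
finger_gap: 21.8
clock: 34.55
eef_pos: [495.1, -77.4, 73.0]
eef_rot: [3.142, 0.0, 3.027]
wrist_force: [-0.7, -0.0, -0.9]
finger_gap: 21.7
clk 34.55 at [495.1 -77.4  73. ] yaw 3.027 rp 3.142,0.000 gap 21.7 F [-0.7 -0.  -0.9] q [-0.23  0.36  1.8   0.    0.98 -1.68]
-> [-0.02,-3.84,-0.00,0.001]  dist 38 rows>= 0.8
```

View pics/s20.png

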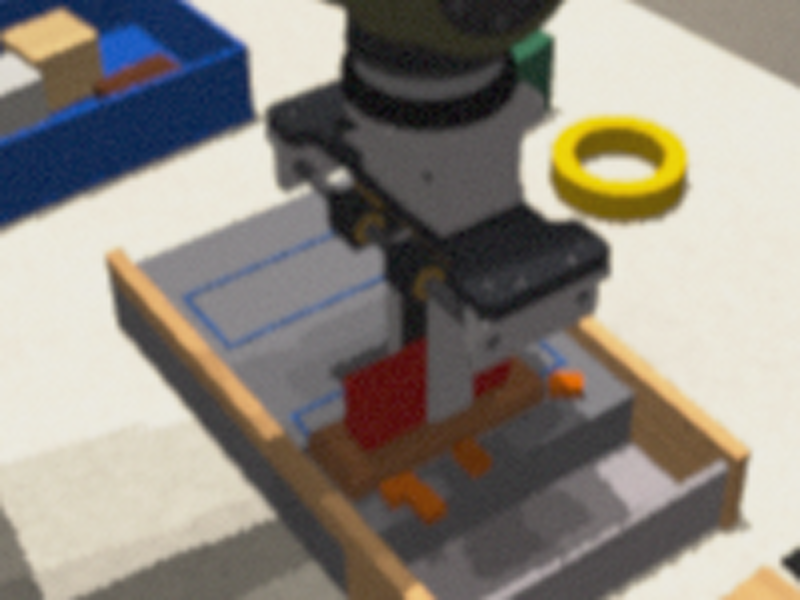

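View pics/w20.png

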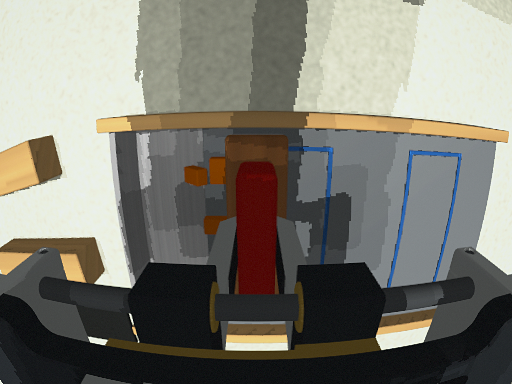

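```bash
python3 -m pendant '[[[0,-0.8,0,0],[0,-1.6,0,0],[0,-2.4,0,0],[0,-3.2,0,0],[0,-4,0,0]]]'; python3 -m pendant '[[[0,-0.5,0,0],[0,-0.5,0,0],[0,-0.5,0,0]]]';  python3 - <<'E'
from h import *
cs=cam('side'); show(cs['frame'],'s21',(140,130,340,280),4); cam('wrist','w21')
E
```

```text
clock: 35.15
eef_pos: [490.5, -117.1, 72.9]
eef_rot: [-3.142, -0.0, 3.027]
wrist_force: [-0.4, -0.1, -1.4]
finger_gap: 21.5
clock: 35.45
eef_pos: [490.0, -121.4, 73.0]
eef_rot: [3.142, 0.0, 3.027]
wrist_force: [0.2, 0.5, -2.3]
finger_gap: 21.7
```

View pics/s21.png

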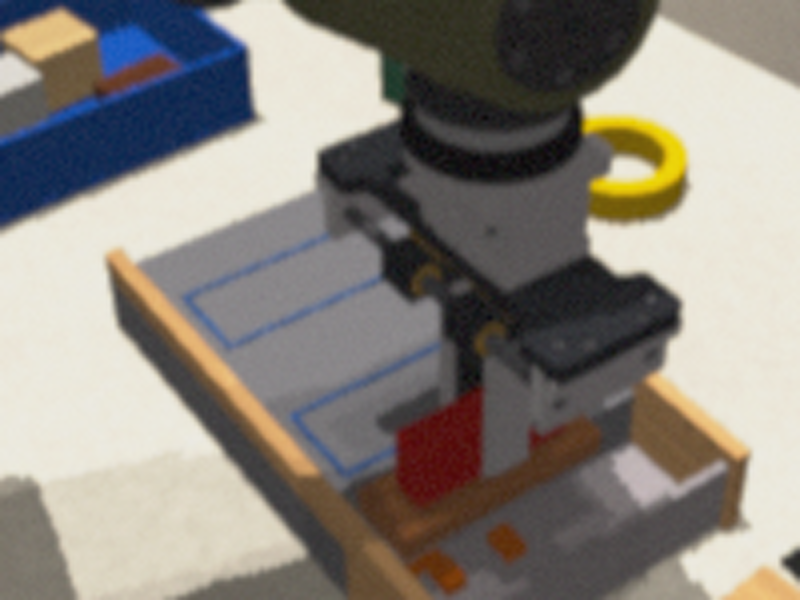

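View pics/w21.png

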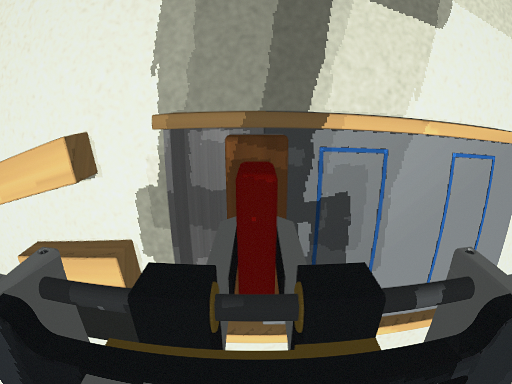

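```bash
python3 -m pendant '[[[0,0,-2,0],[0,0,-5,0],[0,0,-7,0],[0,0,-7,0]]]'; python3 -m pendant '[[[0,3,0,0],[0,7,0,0],[0,11,0,0],[0,15,0,0],[0,19,0,0]]]'; python3 -m pendant '[[[0,0,0,0],[0,0,0,0]]]'; python3 - <<'E'
from h import *
cs=cam('side'); show(cs['frame'],'s22',(140,130,340,280),4); cam('wrist','w22')
E
```

```text
clock: 35.95
eef_pos: [491.2, -121.4, 145.3]
eef_rot: [-3.141, 0.004, 3.027]
wrist_force: [0.2, 0.1, -2.0]
finger_gap: 21.5
clock: 36.45
eef_pos: [511.3, 69.1, 141.6]
eef_rot: [-3.141, -0.001, 3.027]
wrist_force: [1.2, 0.6, -2.5]
finger_gap: 21.6
clock: 36.65
eef_pos: [511.3, 68.0, 141.7]
eef_rot: [-3.141, -0.002, 3.029]
wrist_force: [0.8, 0.3, -2.8]
finger_gap: 21.9
```

View pics/s22.png

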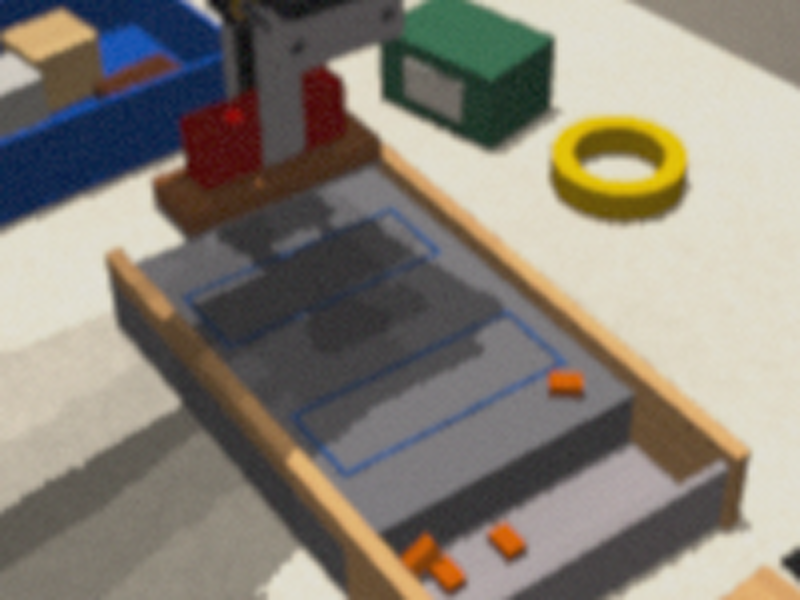

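View pics/w22.png

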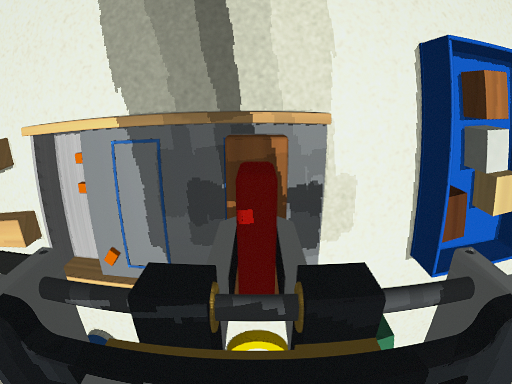

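```bash
python3 go.py 540 -40.7 142 3.026; python3 -m pendant '[[[-1,-3,0,0],[-2.2,-7,0,0],[-3.6,-10.8,0,0],[-4.1,-10.8,0,0],[-4.1,-10.8,0,0]]]'; python3 -m pendant '[[[0,0,0,0],[0,0,0,0],[0,0,0,0]]]';  python3 go.py 540 -40.7 75 3.026;
```

```text
clk 36.75 at [511.5  66.8 142.2] yaw 3.026 rp -3.141,-0.001 gap 21.5 F [-0.7  0.  -2.1] q [ 0.06  0.3   1.7  -0.    1.15 -1.4 ]
-> [-4.07,-10.35,0.02,0.000]  dist 111 rows>= 2.2
clock: 37.25
eef_pos: [540.2, -46.1, 142.5]
eef_rot: [3.141, -0.0, 3.024]
wrist_force: [-0.4, 0.4, -2.2]
finger_gap: 22.0
clock: 37.55
eef_pos: [540.0, -43.9, 143.0]
eef_rot: [3.142, 0.0, 3.028]
wrist_force: [0.3, -0.7, -2.4]
finger_gap: 21.8
clk 37.55 at [540.  -43.9 143. ] yaw 3.028 rp 3.142,0.000 gap 21.8 F [ 0.3 -0.7 -2.4] q [-0.15  0.35  1.63  0.    1.17 -1.61]
-> [0.04,0.32,6.80,0.002]  dist 68 rows>= 1.4
```

```bash
python3 -m pendant '[[[0,0.3,2,0],[0,0.3,4,0],[0,0.3,6,0],[0,0.3,6.7,0],[0,0.3,6.7,0]]]'; python3 -m pendant '[[[0,0,0.1,0],[0,0,0.2,0],[0,0,0.2,0]]]';  python3 go.py 540 -40.7 73 3.026; python3 - <<'E'
from h import *
cs=cam('side'); show(cs['frame'],'s23',(140,130,340,280),4)
E
```

```text
clock: 38.05
eef_pos: [540.1, -41.2, 75.5]
eef_rot: [3.142, -0.001, 3.027]
wrist_force: [0.1, 0.5, -1.4]
finger_gap: 21.8
clock: 38.35
eef_pos: [540.8, -41.6, 74.6]
eef_rot: [-3.142, 0.001, 3.027]
wrist_force: [0.3, 0.3, -2.0]
finger_gap: 21.6
clk 38.35 at [540.8 -41.6  74.6] yaw 3.027 rp -3.142,0.001 gap 21.6 F [ 0.3  0.3 -2. ] q [-0.14  0.44  1.68 -0.    1.02 -1.6 ]
-> [0.09,0.08,0.16,0.001]  dist 2 rows>= 0.0
```

View pics/s23.png

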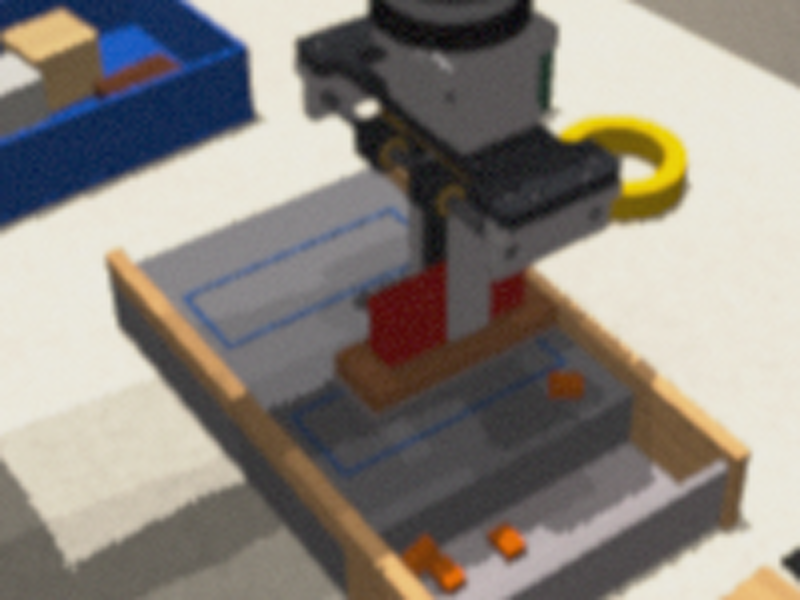

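Push second stroke, about 82 mm.

```bash
python3 -m pendant '[[[0.05,-0.8,0.1,0],[0.1,-1.6,0.1,0],[0.1,-2.4,0.1,0],[0.1,-3.2,0.1,0],[0.1,-4,0.1,0]]]'; python3 -m pendant '[[[0,-0.8,0,0],[0,-1.6,0,0],[0,-2.4,0,0],[0,-3.2,0,0],[0,-4.1,0,0]]]';python3 -m pendant '[[[0,-0.4,0,0],[0,-0.4,0,0],[0,-0.4,0,0]]]'; python3 -m pendant '[[[0,0,-2,0],[0,0,-5,0],[0,0,-8,0],[0,0,-8,0]]]'; python3 -m pendant '[[[0,3,0,0],[0,7,0,0],[0,11,0,0],[0,15,0,0],[0,19,0,0]]]'; python3 - <<'E'
from h import *
cs=cam('side'); show(cs['frame'],'s24',(140,130,340,280),4); cam('wrist','w24')
E
```

```text
clock: 38.9
eef_pos: [534.8, -82.1, 73.0]
eef_rot: [3.142, -0.0, 3.026]
wrist_force: [0.6, -0.5, -1.6]
finger_gap: 22.0
clock: 39.4
eef_pos: [530.2, -122.6, 73.0]
eef_rot: [-3.142, -0.0, 3.027]
wrist_force: [1.1, -0.6, -2.3]
finger_gap: 21.3
clock: 39.7
eef_pos: [529.8, -125.9, 73.0]
eef_rot: [3.142, -0.0, 3.027]
wrist_force: [-0.1, 0.9, -2.3]
finger_gap: 21.5
clock: 40.1
eef_pos: [531.4, -126.1, 156.8]
eef_rot: [-3.14, 0.006, 3.027]
wrist_force: [0.2, -0.7, -1.6]
finger_gap: 21.8
clock: 40.6
eef_pos: [551.1, 64.7, 151.8]
eef_rot: [-3.141, -0.001, 3.027]
wrist_force: [0.7, 0.5, -3.2]
finger_gap: 21.7
```

View pics/s24.png

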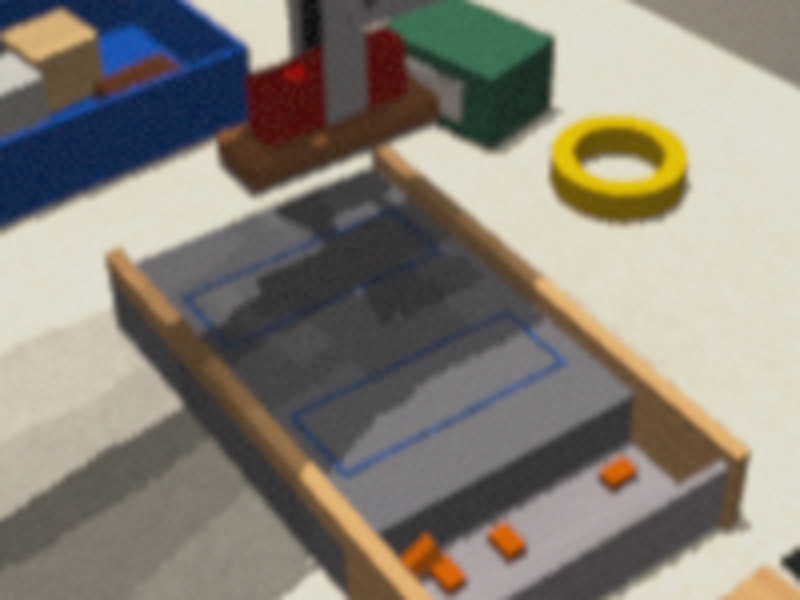

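View pics/w24.png

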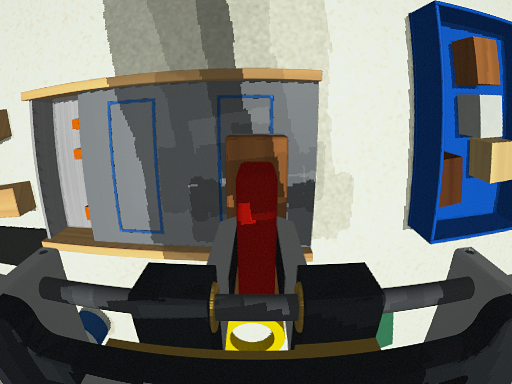

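```bash
python3 -m pendant '[[[-1,-3,0,0.1],[-2,-7,0,0.22],[-3.2,-11,0,0.35],[-4.4,-15,0,0.48],[-5.6,-19,0,0.6]]]'; python3 go.py 618 -312 150 1.48;  python3 - <<'E'
from h import *
ct=cam('top'); cs=cam('side')
show(ct['frame'],'t25',(60,100,440,300),2)
M=[]
for n,c in (('top',ct),('side',cs)):
    for r in models.regions_of(n,'mat'):
        print(n,r['score'],r['pixels'].sum(),unproj(c,r['point'],6).round(0))
        if r['score']>.5 and np.hypot(*(unproj(c,r['point'],6)[:2]-[618,-311]))<40: print(fit([(c,r['pixels'],False)],lambda p:[box(*p,150,70,0,6)],[618,-311,1.48]))
E
```

```text
clock: 41.2
eef_pos: [585.0, -134.2, 151.9]
eef_rot: [-3.141, -0.001, 2.422]
wrist_force: [1.1, 0.9, -1.7]
finger_gap: 22.1
clk 41.20 at [ 585.  -134.2  151.9] yaw 2.422 rp -3.141,-0.001 gap 22.1 F [ 1.1  0.9 -1.7] q [-0.29  0.47  1.44 -0.    1.24 -1.14]
-> [-14.20,-11.20,0.19,0.942]  dist 181 rows>= 6.3
top 0.95 868 [ 621. -350.    6.]
(array([ 616.83337693, -316.62001181,    1.51899389]), np.float64(0.4796406924724579))
top 0.39 7502 [533.  22.   6.]
side 0.73 2296 [ 612. -321.    6.]
(array([ 616.04433277, -313.20462216,    1.48326803]), np.float64(0.9147716164588928))
```

View pics/t25.png

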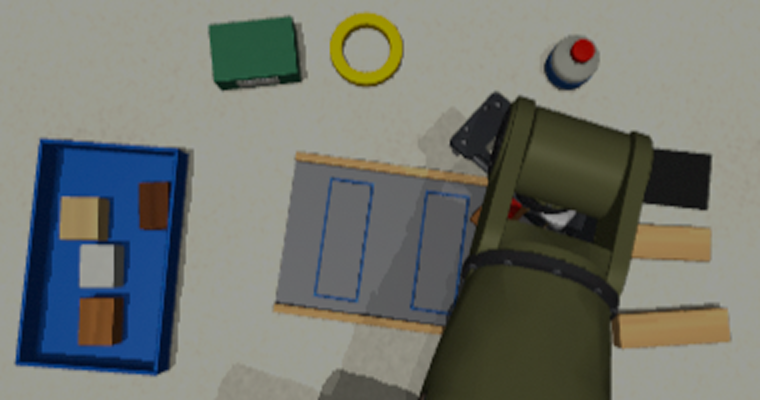

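```bash
python3 -m pendant '[[[-3,-2,0,0.12],[-6,-4,0,0.26],[-9,-7,0,0.4],[-12,-9.3,0,0.54],[-14,-11,0,0.68]]]'; python3 -m pendant '[[[0,0,0,0.14],[0,0,0,0.262],[0,0,0,0.262],[0,0,0,0.262],[0,0,0,0.262]]]'; python3 go.py 618 -312.2 90 1.482;  python3 - <<'E'
from h import *
cw=cam('wrist')
s=manip.read_state(); p=s['eef_pos']; y=s['eef_rot'][2]
im=cv2.resize(cw['frame'],None,fx=1.5,fy=1.5)[:,:,::-1].copy()
def dr(P,col):
    q=(proj(cw,P,True)+.5)*1.5-.5; cv2.polylines(im,[q.round().astype(np.int32)],True,col,1)
z=p[2]-33.5
B=box(p[0],p[1],y,120,40,z,z+20); dr(B[4:],(255,255,0)); dr(B[:4],(255,255,0))
dr(box(618,-311,1.482,150,70,0,6)[4:],(255,0,255))
cv2.imwrite('pics/w26.png',im)
E
```

```text
clock: 41.9
eef_pos: [619.2, -308.0, 152.2]
eef_rot: [-3.141, -0.0, 1.743]
wrist_force: [0.2, -0.3, -2.5]
finger_gap: 21.7
clock: 42.4
eef_pos: [619.2, -306.5, 152.9]
eef_rot: [-3.141, -0.0, 1.489]
wrist_force: [0.0, -0.9, -2.4]
finger_gap: 21.6
clk 42.40 at [ 619.2 -306.5  152.9] yaw 1.489 rp -3.141,-0.000 gap 21.6 F [ 0.  -0.9 -2.4] q [-0.51  0.67  1.13 -0.    1.35 -0.43]
-> [-0.58,-0.07,6.29,0.007]  dist 63 rows>= 1.3
```

View pics/w26.png

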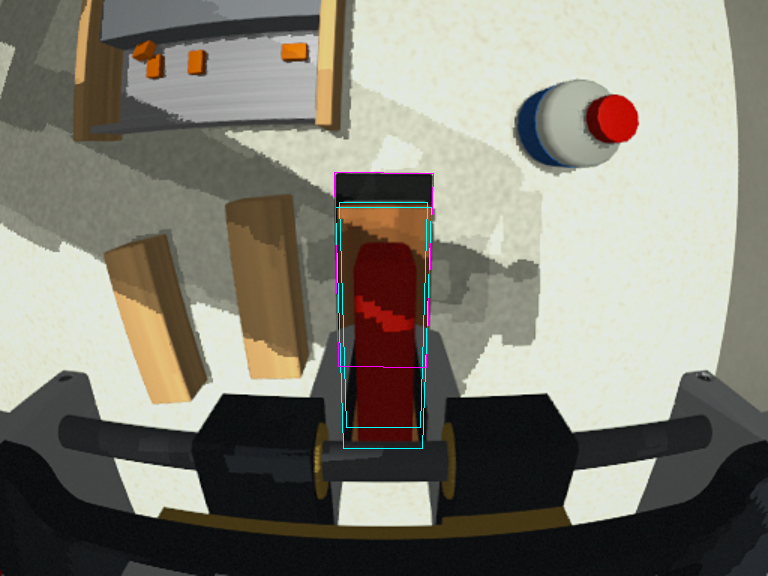

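```bash
python3 -m pendant '[[[-0.5,-0.07,3,0],[-0.5,-0.07,6,0.007],[-0.5,-0.07,9,0.007],[-0.5,-0.07,10.6,0.007],[-0.5,-0.07,10.6,0.007]]]'; python3 -m pendant '[[[0,0,0,0],[0,0,0,0],[0,0,0,0]]]'; python3 go.py 618 -311.6 40 1.482; 
```

```text
clock: 42.95
eef_pos: [617.1, -311.5, 44.7]
eef_rot: [-3.138, -0.002, 1.479]
wrist_force: [0.1, 0.2, -2.6]
finger_gap: 21.5
clock: 43.25
eef_pos: [618.5, -312.4, 48.6]
eef_rot: [3.139, 0.001, 1.478]
wrist_force: [-0.1, -0.4, -1.7]
finger_gap: 22.2
clk 43.25 at [ 618.5 -312.4   48.6] yaw 1.478 rp 3.139,0.001 gap 22.2 F [-0.1 -0.4 -1.7] q [-0.52  0.77  1.2   0.    1.16 -0.43]
-> [0.08,-0.06,0.86,-0.004]  dist 9 rows>= 0.2
```

```bash
python3 -m pendant '[[[0.08,-0.05,0.4,0],[0.08,-0.05,0.7,0],[0.08,-0.05,0.7,0],[0.08,-0.05,0.7,0],[0.08,-0.05,0.7,0]]]';  python3 -m pendant '[[[0,0,0.1,0],[0,0,0.1,0],[0,0,0.1,0]]]';python3 -m pendant '[[[0,0,0.1,0],[0,0,0.1,0],[0,0,0.1,0]]]';
```

```text
clock: 43.75
eef_pos: [617.6, -311.3, 40.1]
eef_rot: [3.141, 0.0, 1.478]
wrist_force: [0.5, 0.1, -2.3]
finger_gap: 21.6
clock: 44.05
eef_pos: [617.5, -311.3, 39.0]
eef_rot: [-3.142, 0.0, 1.478]
wrist_force: [-0.0, 1.3, -2.8]
finger_gap: 21.5
clock: 44.35
eef_pos: [617.5, -311.3, 38.9]
eef_rot: [3.141, 0.0, 1.478]
wrist_force: [-4.1, 2.1, 7.0]
finger_gap: 21.6
```

```bash
python3 -m pendant '[[[0,0,-0.05,0],[0,0,-0.05,0],[0,0,-0.05,0],[0,0,-0.05,0],[0,0,-0.05,0]]]' 0.1;  python3 -m pendant '[[[0,0,-3,0],[0,0,-7,0],[0,0,-11,0],[0,0,-14,0],[0,0,-14,0]]]'; python3 -m pendant '[[[6,0,0,0],[8,0,0,0],[8,0,0,0],[8,0,0,0],[8,0,0,0]]]';python3 - <<'E'
from h import *
cw=cam('wrist')
im=cv2.resize(cw['frame'],None,fx=1.5,fy=1.5)[:,:,::-1].copy()
def dr(P,col):
    q=(proj(cw,P,True)+.5)*1.5-.5; cv2.polylines(im,[q.round().astype(np.int32)],True,col,1)
p=(618,-311,1.482)
dr(box(*p,120,40,6,26)[4:],(255,255,0)); dr(box(*p,90,22,64,64)[4:],(0,255,0))
dr(box(618,-311,1.482,150,70,0,6)[4:],(255,0,255))
for p in ((535,-311,1.548),(434,-331,1.658)): dr(box(*p,130,40,0,40)[4:],(255,255,0))
cv2.imwrite('pics/w27.png',im)
mk=lambda p:[box(*p,120,40,6,26),box(*p,90,22,26,64)]
for r in models.regions_of('wrist','scraper'): print(r['score'],fit([(cw,r['pixels'],True)],mk,[618,-311,1.48]))
cs=cam('side'); show(cs['frame'],'s27',(240,130,440,330),3)
for r in models.regions_of('side','scraper'): print(r['score'],fit([(cs,r['pixels'],False)],mk,[618,-311,1.48]))
E
```

```text
clock: 44.85
eef_pos: [617.5, -311.3, 38.4]
eef_rot: [-3.142, -0.0, 1.478]
wrist_force: [0.3, 0.3, -0.4]
finger_gap: 51.1
clock: 45.35
eef_pos: [618.8, -312.0, 183.8]
eef_rot: [3.135, 0.003, 1.478]
wrist_force: [-0.3, 0.2, 0.1]
finger_gap: 51.6
clock: 45.85
eef_pos: [624.7, -232.5, 177.9]
eef_rot: [-3.141, -0.0, 1.477]
wrist_force: [0.4, 0.1, -0.7]
finger_gap: 51.8
0.66 (array([ 618.70236432, -309.08647125,    1.47434531]), np.float64(0.9640387296676636))
0.62 (array([ 616.21706599, -312.82793053,    1.43682846]), np.float64(0.918463945388794))
0.27 (array([ 618.  , -311.  ,    1.48]), np.float64(0.0))
```

View pics/w27.png

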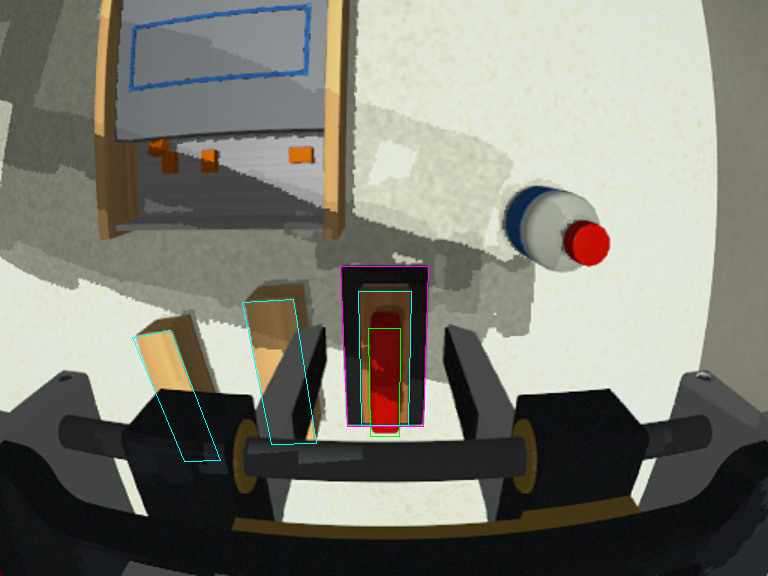

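View pics/s27.png

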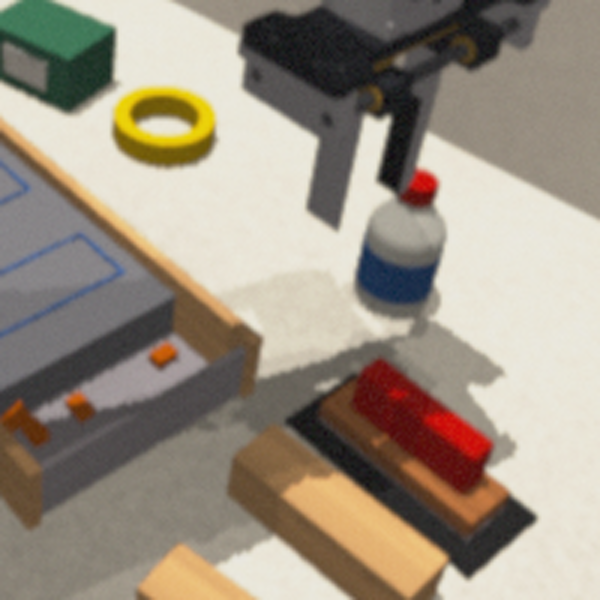

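```bash
python3 go.py 535 -275 175 1.548; python3 -m pendant '[[[-2,-4,0,-0.03],[-4,-8.5,0,-0.07],[-4,-8.7,0,-0.07],[-4,-8.7,0,-0.07],[-4,-8.7,0,-0.07]]]' 0.15; python3 -m pendant '[[[0,0,0,0],[0,0,0,0],[0,0,0,0]]]'; python3 go.py 535 -311 60 1.548; cat > rail.py <<'E'
from h import *
import sys
x,y,a=map(float,sys.argv[1:4])
cw=cam('wrist'); ct=cam('top'); cs=cam('side')
im=cv2.resize(cw['frame'],None,fx=1.5,fy=1.5)[:,:,::-1].copy()
def dr(P,col):
    q=(proj(cw,P,True)+.5)*1.5-.5; cv2.polylines(im,[q.round().astype(np.int32)],True,col,1)
mk=lambda p:[box(*p,130,40,0,40)]
for n,c,w in (('wrist',cw,True),('top',ct,False),('side',cs,False)):
    for r in models.regions_of(n,'rail1'):
        P=unproj(c,r['point'],20,w); d=np.hypot(P[0]-x,P[1]-y)
        if d<60:
            m=r['pixels']; p,s=fit([(c,m,w)],mk,[x,y,a]); print(n,round(r['score'],2),m.sum(),p.round(3),round(s,3))
            if w: dr(box(*p,130,40,0,40)[4:],(0,255,0)); dr(box(*p,130,40,0,40)[:4],(0,255,0)); im[cv2.resize(m.astype(np.uint8),None,fx=1.5,fy=1.5)>0]//=2
dr(box(x,y,a,130,40,0,40)[4:],(255,255,0))
cv2.imwrite(f'pics/{sys.argv[4]}.png',im)
E
python3 rail.py 535 -311 1.548 w28
```

```text
clk 46.05 at [ 624.7 -232.5  178.2] yaw 1.477 rp -3.141,-0.000 gap 51.6 F [-0.5  0.2  0.5] q [-0.41  0.59  1.19 -0.    1.36 -0.32]
-> [-5.08,-8.53,0.32,-0.071]  dist 99 rows>= 2.0
clock: 46.55
eef_pos: [535.4, -263.5, 178.7]
eef_rot: [3.141, 0.0, 1.548]
wrist_force: [0.3, 0.6, -0.1]
finger_gap: 54.3
clock: 46.85
eef_pos: [535.0, -263.1, 178.2]
eef_rot: [-3.141, -0.0, 1.548]
wrist_force: [-0.6, 0.8, -0.2]
finger_gap: 53.9
clk 46.85 at [ 535.  -263.1  178.2] yaw 1.548 rp -3.141,-0.000 gap 53.9 F [-0.6  0.8 -0.2] q [-0.52  0.43  1.43  0.    1.28 -0.5 ]
-> [-4.79,0.11,11.82,0.000]  dist 128 rows>= 2.6
wrist 0.72 3986 [ 535.65  -309.687    1.543] 0.971
top 0.58 409 [ 535.361 -295.14     1.52 ] 0.391
side 0.73 2349 [ 532.309 -312.656    1.536] 0.942
```

View pics/w28.png

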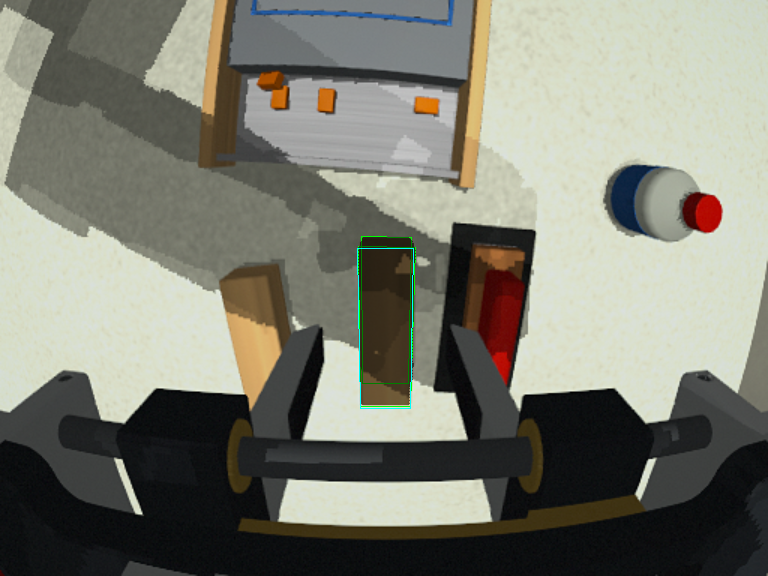

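```bash
python3 go.py 535.5 -310 60 1.545; python3 -m pendant '[[[-2.5,0,4,0],[-4.6,0,8,0],[-4.6,0,12,0.003],[-4.6,0,12,0.003],[-4.6,0,12,0.003]]]'; python3 -m pendant '[[[0,0,0,0],[0,0,0,0],[0,0,0,0]]]'; python3 go.py 535.5 -310 18 1.545;
```

```text
clk 47.15 at [ 534.6 -263.4  178.5] yaw 1.548 rp 3.142,0.000 gap 54.0 F [-0.4 -0.1  0.5] q [-0.52  0.43  1.43  0.    1.28 -0.5 ]
-> [-4.66,0.19,11.85,0.003]  dist 127 rows>= 2.5
clock: 47.65
eef_pos: [533.8, -309.3, 59.4]
eef_rot: [-3.142, -0.0, 1.545]
wrist_force: [0.1, 0.0, 1.1]
finger_gap: 54.5
clock: 47.95
eef_pos: [534.1, -309.5, 60.1]
eef_rot: [3.14, 0.001, 1.545]
wrist_force: [0.5, 0.4, -1.3]
finger_gap: 54.3
clk 47.95 at [ 534.1 -309.5   60.1] yaw 1.545 rp 3.140,0.001 gap 54.3 F [ 0.5  0.4 -1.3] q [-0.58  0.6   1.46  0.    1.08 -0.56]
-> [-0.05,0.14,4.21,0.000]  dist 42 rows>= 0.8
```

```bash
python3 -m pendant '[[[0,0.14,2,0],[0,0.14,4,0],[0,0.14,4.1,0],[0,0.14,4.1,0],[0,0.14,4.1,0]]]'; python3 -m pendant '[[[0,0,0,0],[0,0,0,0],[0,0,0,0],[0,0,0,0],[0,0,0,0]]]' -1 35;python3 -m pendant '[[[0,0,-2,0],[0,0,-5,0],[0,0,-9,0],[0,0,-12,0],[0,0,-12,0]]]'; python3 -m pendant '[[[0,0,0,0],[0,0,0,0]]]'; python3 go.py 518.3 -53.3 130 3.026
```

```text
clock: 48.45
eef_pos: [535.5, -309.7, 18.9]
eef_rot: [3.14, 0.001, 1.545]
wrist_force: [-0.3, 0.0, -0.6]
finger_gap: 53.7
clock: 48.95
eef_pos: [535.2, -309.6, 18.2]
eef_rot: [3.141, 0.0, 1.545]
wrist_force: [-1.6, 2.0, 6.3]
finger_gap: 40.1
clock: 49.45
eef_pos: [536.3, -310.3, 142.0]
eef_rot: [3.136, 0.004, 1.545]
wrist_force: [0.9, -0.5, -1.8]
finger_gap: 39.7
clock: 49.65
eef_pos: [534.3, -309.0, 135.7]
eef_rot: [-3.139, -0.001, 1.545]
wrist_force: [0.1, 0.5, -1.9]
finger_gap: 39.7
clk 49.65 at [ 534.3 -309.   135.7] yaw 1.545 rp -3.139,-0.001 gap 39.7 F [ 0.1  0.5 -1.9] q [-0.58  0.52  1.4  -0.    1.22 -0.56]
-> [25.52,-2.27,0.57,-1.481]  dist 256 rows>= 9.9
```

```bash
python3 -m pendant '[[[2,0,0,-0.12],[4.5,0,0,-0.25],[7.5,-0.5,0,-0.4],[10.5,-0.8,0,-0.55],[13.5,-1,0,-0.7]]]'; python3 go.py 518.3 -53.3 130 3.026
```

```text
clock: 50.15
eef_pos: [527.6, -172.9, 135.9]
eef_rot: [-3.14, -0.002, 2.251]
wrist_force: [1.1, 0.5, -1.2]
finger_gap: 39.9
clk 50.15 at [ 527.6 -172.9  135.9] yaw 2.251 rp -3.140,-0.002 gap 39.9 F [ 1.1  0.5 -1.2] q [-0.38  0.39  1.59  0.    1.16 -1.06]
-> [9.88,6.80,0.59,-0.775]  dist 120 rows>= 5.2
```

```bash
python3 -m pendant '[[[2,1.4,0,-0.13],[4,2.8,0,-0.27],[6,4.2,0,-0.41],[8,5.6,0,-0.55],[9.8,6.8,0,-0.69]]]'; python3 -m pendant '[[[0,0,0,-0.08],[0,0,0,-0.085],[0,0,0,-0.085],[0,0,0,-0.085],[0,0,0,-0.085]]]'; python3 go.py 518.3 -53.3 80 3.026; python3 - <<'E'
from bfit import *
cw=cam('wrist'); ct=cam('top'); cs=cam('side')
for nm,v in (('w',[(cw,True)]),('s',[(cs,False)])):
    print(nm,*bfit(v,[524.7,1.3,-.117]))
b=(524.7,1.3,-.116)
s=manip.read_state(); p=s['eef_pos']; y=s['eef_rot'][2]
im=cv2.resize(cw['frame'],None,fx=1.5,fy=1.5)[:,:,::-1].copy()
def dr(P,col):
    q=(proj(cw,P,True)+.5)*1.5-.5; cv2.polylines(im,[q.round().astype(np.int32)],True,col,1)
z=p[2]-18.2
B=box(p[0],p[1],y,130,40,z,z+40); dr(B[4:],(255,255,0)); dr(B[:4],(255,255,0))
for yy in (-55,60): dr(box(*b,142,53,40,40,0,yy)[4:],(255,0,255))
cv2.imwrite('pics/w29.png',im)
E
```

```text
clock: 50.65
eef_pos: [519.6, -54.0, 136.0]
eef_rot: [-3.142, -0.003, 2.941]
wrist_force: [-0.2, 0.2, -0.9]
finger_gap: 39.9
clock: 51.15
eef_pos: [520.3, -55.5, 137.2]
eef_rot: [3.142, -0.0, 3.018]
wrist_force: [-0.1, -0.4, -0.7]
finger_gap: 40.2
clk 51.15 at [520.3 -55.5 137.2] yaw 3.018 rp 3.142,-0.000 gap 40.2 F [-0.1 -0.4 -0.7] q [-0.18  0.32  1.68 -0.    1.14 -1.62]
-> [0.23,0.20,5.72,-0.008]  dist 57 rows>= 1.1
w [ 5.24765567e+02  1.36926297e+00 -1.13970533e-01] -0.20061128945234946
s [ 5.23100807e+02 -1.31236659e+00 -1.20972508e-01] -0.0561738437288094
```

View pics/w29.png

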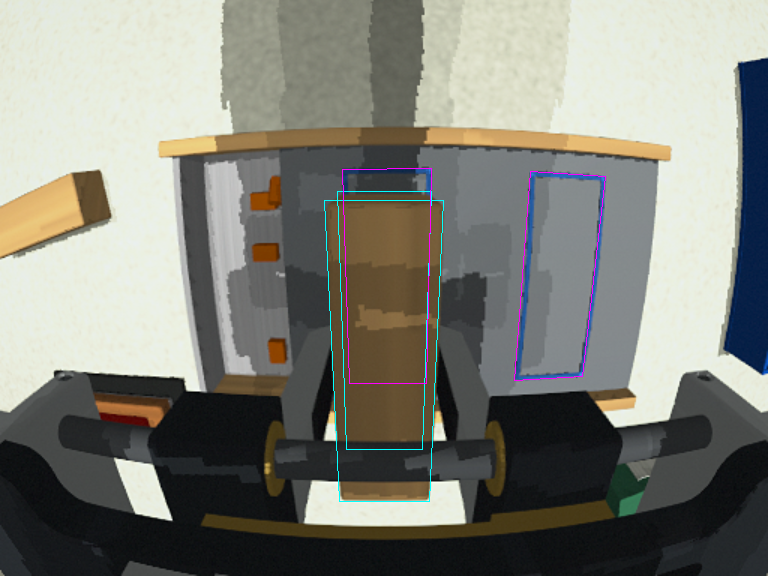

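```bash
python3 -m pendant '[[[0.15,0.15,2,-0.008],[0.2,0.2,4,-0.008],[0.2,0.2,5.8,-0.008],[0.2,0.2,6.6,-0.008],[0.2,0.2,6.6,-0.008]]]'; python3 -m pendant '[[[0,0,0,0],[0,0,0,0],[0,0,0,0],[0,0,0,0]]]'; python3 go.py 518.3 -53.3 59 3.026
```

```text
clock: 51.8
eef_pos: [518.3, -52.9, 70.8]
eef_rot: [3.141, -0.002, 3.028]
wrist_force: [0.5, 0.4, -1.3]
finger_gap: 40.0
clock: 52.2
eef_pos: [518.9, -53.0, 71.9]
eef_rot: [-3.142, 0.001, 3.028]
wrist_force: [-0.7, -0.7, -1.5]
finger_gap: 39.8
clk 52.20 at [518.9 -53.   71.9] yaw 3.028 rp -3.142,0.001 gap 39.8 F [-0.7 -0.7 -1.5] q [-0.17  0.4   1.74  0.    1.   -1.63]
-> [0.05,-0.04,1.29,0.002]  dist 13 rows>= 0.3
```

```bash
python3 -m pendant '[[[0.05,-0.04,0.5,0],[0.05,-0.04,1,0],[0.05,-0.04,1.2,0],[0.05,-0.04,1.2,0],[0.05,-0.04,1.2,0]]]'; python3 -m pendant '[[[0,0,0.1,0],[0,0,0.1,0],[0,0,0.1,0]]]'; python3 -m pendant '[[[0,0,0.1,0],[0,0,0.1,0],[0,0,0.1,0]]]'
```

```text
clock: 52.7
eef_pos: [518.1, -53.3, 59.4]
eef_rot: [3.142, -0.0, 3.028]
wrist_force: [-0.2, -0.2, -1.3]
finger_gap: 39.6
clock: 53.0
eef_pos: [518.1, -53.3, 58.5]
eef_rot: [3.142, 0.0, 3.028]
wrist_force: [-0.3, 0.1, -1.0]
finger_gap: 39.6
clock: 53.3
eef_pos: [518.3, -53.3, 58.1]
eef_rot: [-3.142, 0.0, 3.028]
wrist_force: [-4.1, -0.4, 7.3]
finger_gap: 39.9
```

```bash
python3 -m pendant '[[[0,0,-0.05,0],[0,0,-0.05,0],[0,0,-0.05,0],[0,0,-0.05,0],[0,0,-0.05,0]]]' 0.15;  python3 -m pendant '[[[0,0,-3,0],[0,0,-7,0],[0,0,-11,0],[0,0,-13,0],[0,0,-13,0]]]'; python3 -m pendant '[[[0,0,0,0],[0,0,0,0],[0,0,0,0]]]'; python3 go.py 434 -331 180 1.658; cat > chk.py <<'E'
from ov import *
import sys
b=(524.8,1.3,-.115)
cw=cam('wrist'); ct=cam('top'); cs=cam('side')
im=cv2.resize(cw['frame'],None,fx=1.5,fy=1.5)[:,:,::-1].copy()
def dr(P,col):
    q=(proj(cw,P,True)+.5)*1.5-.5; cv2.polylines(im,[q.round().astype(np.int32)],True,col,1)
for yy in (-55,60):
    dr(box(*b,142,53,40,40,0,yy)[4:],(255,0,255)); dr(box(*b,130,40,40,80,0,yy)[4:],(255,255,0))
cv2.imwrite(f'pics/{sys.argv[1]}.png',im)
mk=lambda p:[box(*p,130,40,40,80)]
a=b[2];c,s=np.cos(a),np.sin(a)
for n,cc,w in (('wrist',cw,True),('top',ct,False),('side',cs,False)):
    for r in models.regions_of(n,'rail1'):
        P=unproj(cc,r['point'],60,w)
        for yy in (-55,60):
            m=np.array([b[0]-s*yy,b[1]+c*yy])
            if np.hypot(*(P[:2]-m))<30:
                p,sc=fit([(cc,r['pixels'],w)],mk,[*m,a]); d=p[:2]-m
                print(yy,n,round(r['score'],2),p.round(3),round(sc,3),'err board',round(c*d[0]+s*d[1],1),round(-s*d[0]+c*d[1],1),'yaw',round(p[2]-a,3))
show(cs['frame'],sys.argv[1]+'s',(140,130,340,280),4); show(ct['frame'],sys.argv[1]+'t',(60,100,440,300),2)
E
python3 chk.py w30
```

```text
clock: 53.8
eef_pos: [518.1, -53.3, 57.9]
eef_rot: [3.142, -0.0, 3.028]
wrist_force: [0.0, 0.4, 0.3]
finger_gap: 53.9
clock: 54.3
eef_pos: [519.2, -53.4, 190.8]
eef_rot: [-3.141, 0.005, 3.028]
wrist_force: [0.1, 0.6, -0.9]
finger_gap: 54.0
clock: 54.6
eef_pos: [517.7, -53.2, 186.7]
eef_rot: [3.141, -0.002, 3.028]
wrist_force: [0.3, 0.5, 0.7]
finger_gap: 53.9
clk 54.60 at [517.7 -53.2 186.7] yaw 3.028 rp 3.141,-0.002 gap 53.9 F [0.3 0.5 0.7] q [-0.17  0.26  1.64 -0.    1.25 -1.63]
-> [5.16,-28.55,0.67,1.370]  dist 290 rows>= 9.1
-55 side 0.8 [ 5.17832e+02 -5.56770e+01 -8.40000e-02] 0.918 err board -0.4 -2.4 yaw 0.031
```

View pics/w30.png

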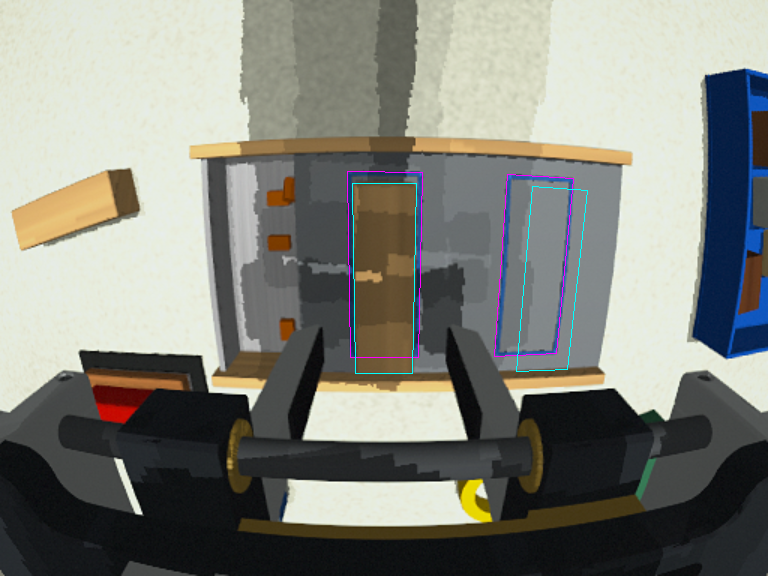

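View pics/w30s.png

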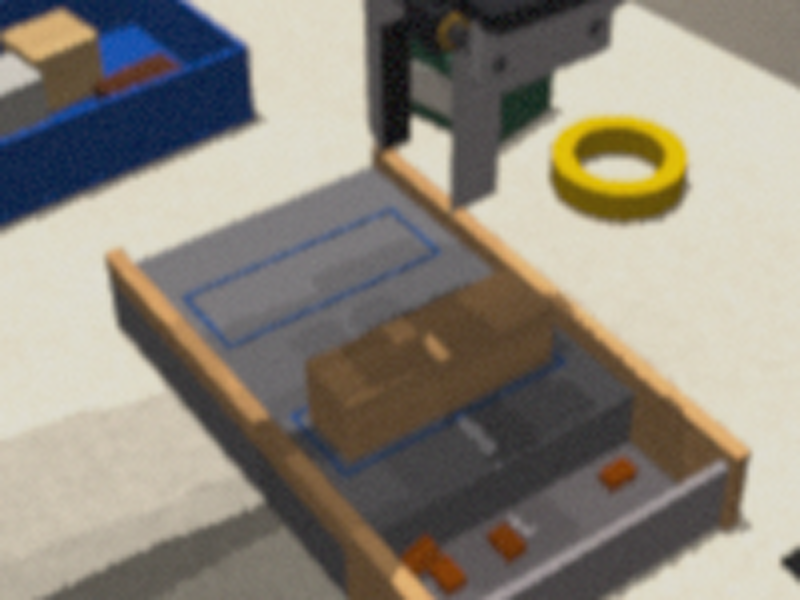

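```bash
python3 -m pendant '[[[1,-5,0,0.14],[2,-10,0,0.28],[3,-15,0,0.42],[4,-20,0,0.57],[5,-23.5,0,0.71]]]'; python3 go.py 434 -285 180 1.658; 
```

```text
clock: 55.4
eef_pos: [440.7, -283.4, 188.0]
eef_rot: [-3.142, 0.0, 2.311]
wrist_force: [0.7, 0.4, 0.9]
finger_gap: 53.8
clk 55.40 at [ 440.7 -283.4  188. ] yaw 2.311 rp -3.142,0.000 gap 53.8 F [0.7 0.4 0.9] q [-0.64  0.26  1.63 -0.    1.25 -1.38]
-> [0.33,-0.61,0.80,0.653]  dist 11 rows>= 4.4
```

```bash
python3 -m pendant '[[[0.3,-0.6,0.5,0.14],[0.3,-0.6,0.8,0.28],[0.3,-0.6,0.8,0.42],[0.3,-0.6,0.8,0.57],[0.3,-0.6,0.8,0.653]]]';python3 -m pendant '[[[0,0,0,0],[0,0,0,0],[0,0,0,0],[0,0,0,0]]]'; python3 go.py 434 -331 60 1.658; python3 rail.py 434 -331 1.658 w31
```

```text
clock: 55.9
eef_pos: [435.3, -283.0, 179.9]
eef_rot: [-3.142, -0.0, 1.659]
wrist_force: [-0.3, -0.5, -0.7]
finger_gap: 53.7
clock: 56.3
eef_pos: [435.3, -283.0, 180.0]
eef_rot: [3.142, -0.0, 1.666]
wrist_force: [-0.3, 0.2, 0.2]
finger_gap: 54.0
clk 56.30 at [ 435.3 -283.   180. ] yaw 1.666 rp 3.142,-0.000 gap 54.0 F [-0.3  0.2  0.2] q [-0.65  0.26  1.65  0.    1.23 -0.74]
-> [-4.77,-0.59,12.00,0.008]  dist 129 rows>= 2.6
wrist 0.82 3888 [ 434.546 -330.099    1.656] 0.961
top 0.6 534 [ 428.925 -263.192    1.641] 0.491
side 0.72 2779 [ 431.422 -332.632    1.636] 0.94
```

View pics/w31.png

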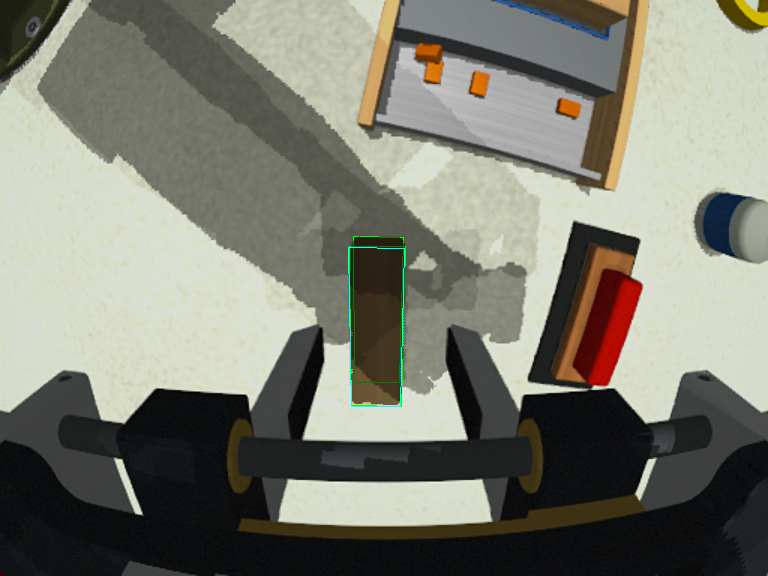

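```bash
python3 go.py 434.5 -330.1 60 1.656; python3 -m pendant '[[[-2.5,0,4,0],[-4.6,-0.55,8,0],[-4.7,-0.53,12,0.01],[-4.7,-0.53,12,0.01],[-4.7,-0.53,12,0.01]]]'; python3 -m pendant '[[[0,0,0,0],[0,0,0,0],[0,0,0,0],[0,0,0,0]]]'; python3 go.py 434.5 -330.1 18 1.656
```

```text
clk 56.60 at [ 435.3 -282.9  180. ] yaw 1.665 rp -3.142,-0.000 gap 54.0 F [-0.4  0.3  0.8] q [-0.65  0.26  1.65 -0.    1.23 -0.74]
-> [-4.69,-0.52,12.00,0.009]  dist 129 rows>= 2.6
clock: 57.1
eef_pos: [434.7, -330.2, 60.8]
eef_rot: [-3.141, -0.0, 1.655]
wrist_force: [0.8, -0.1, 0.3]
finger_gap: 53.8
clock: 57.5
eef_pos: [434.7, -330.3, 60.8]
eef_rot: [3.141, 0.001, 1.655]
wrist_force: [0.3, -0.7, 0.4]
finger_gap: 54.4
clk 57.50 at [ 434.7 -330.3   60.8] yaw 1.655 rp 3.141,0.001 gap 54.4 F [ 0.3 -0.7  0.4] q [-0.72  0.47  1.68  0.    1.   -0.8 ]
-> [0.03,-0.02,4.28,-0.001]  dist 43 rows>= 0.9
```

```bash
python3 -m pendant '[[[0,0,2,0],[0,0,4,0],[0,0,4.2,0],[0,0,4.2,0],[0,0,4.2,0]]]'; python3 -m pendant '[[[0,0,0,0],[0,0,0,0],[0,0,0,0],[0,0,0,0],[0,0,0,0]]]' -1 35;python3 -m pendant '[[[0,0,-2,0],[0,0,-5,0],[0,0,-9,0],[0,0,-13,0],[0,0,-13,0]]]'; python3 -m pendant '[[[0,0,0,0],[0,0,0,0]]]'; python3 go.py 440 -120 150 2.3;python3 go.py 531.7 60.9 150 3.027
```

```text
clock: 58.0
eef_pos: [434.9, -330.6, 19.0]
eef_rot: [3.141, 0.001, 1.655]
wrist_force: [-0.1, 0.0, -0.2]
finger_gap: 54.3
clock: 58.5
eef_pos: [434.7, -330.4, 18.6]
eef_rot: [3.141, 0.001, 1.655]
wrist_force: [-1.0, 1.9, 5.7]
finger_gap: 39.9
clock: 59.0
eef_pos: [436.0, -331.6, 153.2]
eef_rot: [3.136, 0.006, 1.655]
wrist_force: [-0.4, 0.1, -1.1]
finger_gap: 39.9
clock: 59.2
eef_pos: [434.0, -329.8, 146.6]
eef_rot: [-3.14, -0.002, 1.655]
wrist_force: [-0.7, 0.0, -0.7]
finger_gap: 39.6
clk 59.20 at [ 434.  -329.8  146.6] yaw 1.655 rp -3.140,-0.002 gap 39.6 F [-0.7  0.  -0.7] q [-0.72  0.35  1.61 -0.    1.18 -0.8 ]
-> [20.86,2.36,-0.34,-0.645]  dist 210 rows>= 4.3
clk 59.20 at [ 434.  -329.8  146.6] yaw 1.655 rp -3.140,-0.002 gap 39.6 F [-0.7  0.  -0.7] q [-0.72  0.35  1.61 -0.    1.18 -0.8 ]
-> [38.12,13.02,-0.34,-1.372]  dist 403 rows>= 9.1
```

```bash
python3 -m pendant '[[[3,1,0,-0.1],[7,2.4,0,-0.22],[11,3.8,0,-0.36],[15,5.1,0,-0.5],[19,6.5,0,-0.64]]]'; python3 -m pendant '[[[0,0,0,-0.1]]]'; python3 go.py 531.7 60.9 146 3.027
```

```text
clock: 59.7
eef_pos: [482.8, -133.7, 146.6]
eef_rot: [-3.14, -0.002, 2.3]
wrist_force: [1.4, 0.5, -1.8]
finger_gap: 39.5
clock: 59.8
eef_pos: [483.4, -131.5, 146.6]
eef_rot: [-3.141, -0.003, 2.404]
wrist_force: [0.3, -0.4, -0.8]
finger_gap: 40.2
clk 59.80 at [ 483.4 -131.5  146.6] yaw 2.404 rp -3.141,-0.003 gap 40.2 F [ 0.3 -0.4 -0.8] q [-0.34  0.26  1.73  0.    1.15 -1.17]
-> [9.36,17.49,0.06,-0.623]  dist 198 rows>= 4.2
```

```bash
python3 -m pendant '[[[2,3.5,0,-0.1],[4,7,0,-0.24],[6,11,0,-0.38],[8,14.7,0,-0.52],[9.2,17.3,0,-0.62]]]'; python3 -m pendant '[[[0,0,0,0],[0,0,0,0],[0,0,0,0],[0,0,0,0]]]';  python3 go.py 531.7 60.9 80 3.027; python3 - <<'E'
from bfit import *
cw=cam('wrist')
b=(524.7,1.3,-.116)
s=manip.read_state(); p=s['eef_pos']; y=s['eef_rot'][2]
im=cv2.resize(cw['frame'],None,fx=1.5,fy=1.5)[:,:,::-1].copy()
def dr(P,col):
    q=(proj(cw,P,True)+.5)*1.5-.5; cv2.polylines(im,[q.round().astype(np.int32)],True,col,1)
z=p[2]-18.5
B=box(p[0],p[1],y,130,40,z,z+40); dr(B[4:],(255,255,0)); dr(B[:4],(255,255,0))
for yy in (-55,60): dr(box(*b,142,53,40,40,0,yy)[4:],(255,0,255))
cv2.imwrite('pics/w32.png',im)
E
```

```text
clock: 60.3
eef_pos: [532.9, 56.4, 146.4]
eef_rot: [-3.141, -0.003, 3.022]
wrist_force: [1.0, -0.3, 0.6]
finger_gap: 39.7
clock: 60.7
eef_pos: [533.0, 53.0, 147.7]
eef_rot: [-3.141, -0.001, 3.013]
wrist_force: [0.3, -0.7, -0.6]
finger_gap: 40.2
clk 60.70 at [533.   53.  147.7] yaw 3.013 rp -3.141,-0.001 gap 40.2 F [ 0.3 -0.7 -0.6] q [ 0.03  0.33  1.64 -0.    1.17 -1.41]
-> [0.23,0.76,6.77,-0.014]  dist 68 rows>= 1.4
```

View pics/w32.png

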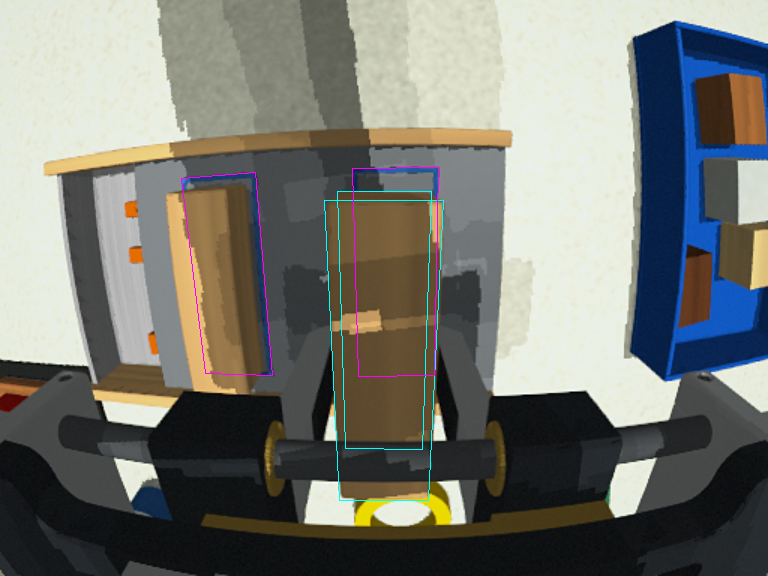

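```bash
python3 -m pendant '[[[0.2,0.75,2,-0.013],[0.2,0.75,4,-0.013],[0.2,0.75,6,-0.013],[0.2,0.75,7.6,-0.013],[0.2,0.75,7.6,-0.013]]]'; python3 -m pendant '[[[0,0,0,0],[0,0,0,0],[0,0,0,0],[0,0,0,0]]]'; python3 go.py 531.7 60.9 59.5 3.027
```

```text
clock: 61.25
eef_pos: [531.1, 61.0, 70.1]
eef_rot: [-3.141, -0.003, 3.027]
wrist_force: [0.4, -0.2, -0.9]
finger_gap: 39.9
clock: 61.65
eef_pos: [532.5, 61.7, 72.6]
eef_rot: [3.141, 0.001, 3.028]
wrist_force: [-0.1, 0.3, -1.6]
finger_gap: 39.6
clk 61.65 at [532.5  61.7  72.6] yaw 3.028 rp 3.141,0.001 gap 39.6 F [-0.1  0.3 -1.6] q [ 0.05  0.43  1.7   0.    1.01 -1.41]
-> [0.07,-0.08,1.31,0.001]  dist 13 rows>= 0.3
```

```bash
python3 -m pendant '[[[0.05,-0.06,0.5,0],[0.05,-0.06,1,0],[0.05,-0.06,1.2,0],[0.05,-0.06,1.2,0],[0.05,-0.06,1.2,0]]]'; python3 -m pendant '[[[0,0,0.1,0],[0,0,0.1,0],[0,0,0.1,0]]]'; python3 -m pendant '[[[0,0,0.1,0],[0,0,0.1,0],[0,0,0.1,0]]]'
```

```text
clock: 62.15
eef_pos: [531.7, 61.1, 59.9]
eef_rot: [-3.142, -0.0, 3.028]
wrist_force: [0.1, 0.2, -1.7]
finger_gap: 39.7
clock: 62.45
eef_pos: [531.7, 61.1, 59.0]
eef_rot: [-3.142, 0.0, 3.028]
wrist_force: [0.8, -0.3, -1.1]
finger_gap: 39.9
clock: 62.75
eef_pos: [531.8, 61.1, 58.6]
eef_rot: [3.142, 0.0, 3.028]
wrist_force: [-3.4, 0.1, 6.1]
finger_gap: 39.3
```

```bash
python3 -m pendant '[[[0,0,-0.05,0],[0,0,-0.05,0],[0,0,-0.05,0],[0,0,-0.05,0],[0,0,-0.05,0]]]' 0.15;  python3 -m pendant '[[[0,0,-3,0],[0,0,-7,0],[0,0,-11,0],[0,0,-15,0],[0,0,-15,0]]]'; python3 -m pendant '[[[0,0,0,0],[0,0,0,0],[0,0,0,0]]]'; python3 chk.py w33; python3 go.py 330 260 210 3.027
```

```text
clock: 63.25
eef_pos: [531.7, 61.1, 58.4]
eef_rot: [-3.142, -0.0, 3.028]
wrist_force: [-0.4, 0.4, 0.7]
finger_gap: 54.2
clock: 63.75
eef_pos: [533.5, 61.2, 213.8]
eef_rot: [3.14, 0.008, 3.028]
wrist_force: [-0.4, 0.1, -0.5]
finger_gap: 54.2
clock: 64.05
eef_pos: [531.2, 61.1, 207.1]
eef_rot: [-3.141, -0.002, 3.028]
wrist_force: [-0.1, 0.6, 0.1]
finger_gap: 53.9
-55 wrist 0.86 [ 5.19012e+02 -5.36950e+01 -1.08000e-01] 0.964 err board 0.6 -0.3 yaw 0.007
60 wrist 0.83 [ 5.32827e+02  6.17150e+01 -1.10000e-01] 0.967 err board 1.0 0.9 yaw 0.005
-55 top 0.8 [ 5.20058e+02 -5.37210e+01 -1.11000e-01] 0.874 err board 1.6 -0.2 yaw 0.004
60 side 0.74 [ 5.29514e+02  5.73310e+01 -9.40000e-02] 0.944 err board -1.7 -3.8 yaw 0.021
-55 side 0.72 [ 5.1648e+02 -5.5861e+01 -1.1800e-01] 0.942 err board -1.7 -2.7 yaw -0.003
clk 64.35 at [531.6  61.1 208.2] yaw 3.028 rp -3.142,-0.000 gap 54.1 F [ 0.1  0.5 -0.4] q [ 0.05  0.27  1.57 -0.    1.3  -1.41]
-> [22.29,17.47,-0.18,0.001]  dist 283 rows>= 5.7
```

View pics/w33.png

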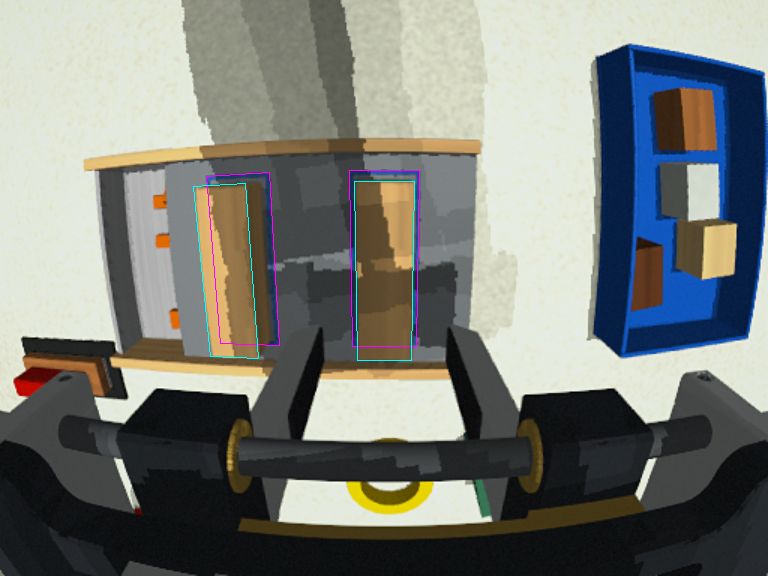

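```bash
python3 -m pendant '[[[4,3,-1,0],[9,7,-1,0],[13,10,-1,0],[17,13,-1,0],[20,16,-1,0]]]'; python3 -m pendant '[[[0,0,0,0],[0,0,0,0],[0,0,0,0],[0,0,0,0]]]'; python3 - <<'E'
from ov import *
b=(524.8,1.3,-.115)
ct=cam('top'); cs=cam('side')
a=b[2];c,s=np.cos(a),np.sin(a)
R=[box(b[0]-s*y,b[1]+c*y,a,130,40,40,80) for y in(-55,60)]
overlay(ct,'fin_t',(190,150,435,285),3.2,b,R+[box(618,-311,1.482,120,40,6,26),box(618,-311,1.482,150,70,0,6)])
show(ct['frame'],'fin_t0',(60,100,440,300),2); show(cs['frame'],'fin_s',(70,90,430,340),2.1)
for r in models.regions_of('top','chip0'): print(r['score'],np.round(r['point']))
print(models.regions_of('top','offcut_a') and [(round(r['score'],2),np.round(r['point'])) for r in models.regions_of('top','offcut_a')])
E
```

```text
clock: 64.85
eef_pos: [354.2, 238.0, 218.6]
eef_rot: [3.141, 0.0, 3.027]
wrist_force: [1.7, 0.5, 0.7]
finger_gap: 54.0
clock: 65.25
eef_pos: [356.7, 236.4, 218.3]
eef_rot: [-3.141, -0.0, 3.026]
wrist_force: [-0.7, 0.0, -0.7]
finger_gap: 54.0
[(0.85, array([110., 258.])), (0.78, array([136., 201.])), (0.78, array([109., 229.])), (0.61, array([103., 208.]))]
```

View pics/fin_t.png

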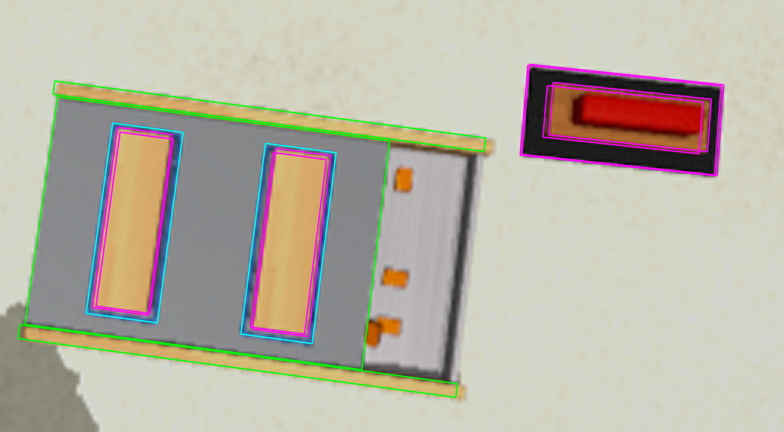

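View pics/fin_t0.png

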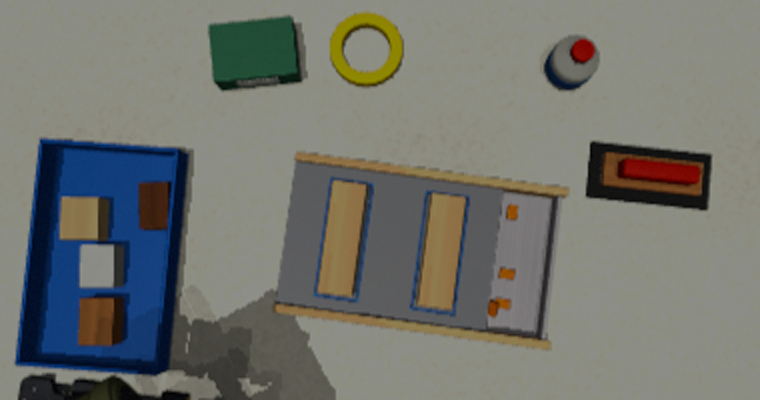

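View pics/fin_s.png

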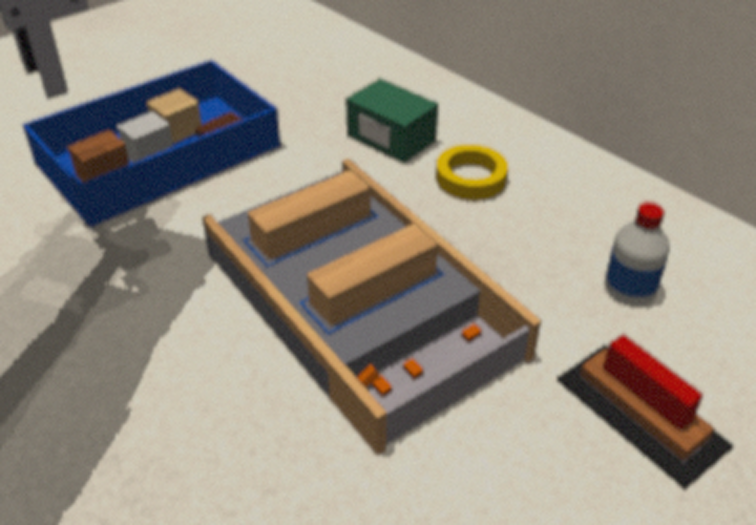

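```bash
python3 - <<'E'
from h import *
from scipy.ndimage import label,center_of_mass
ct=cam('top'); cs=cam('side')
b=np.array([524.8,1.3]); a=-.115; c,s=np.cos(a),np.sin(a)
for n,cc in (('top',ct),('side',cs)):
    f=cc['frame'].astype(int); m=(f[...,0]>1.9*f[...,2]+20)&(f[...,0]>f[...,1]*1.45)&(f[...,1]>1.4*f[...,2])
    l,k=label(m)
    for i in range(1,k+1):
        if 6<(l==i).sum()<300:
            v,u=center_of_mass(l==i); P=[unproj(cc,(u,v),z) for z in (8,25)]
            B=[(round(c*(p[0]-b[0])+s*(p[1]-b[1])),round(-s*(p[0]-b[0])+c*(p[1]-b[1]))) for p in P]
            if -90<B[0][0]<90 and -190<B[0][1]<140: print(n,round(u,1),round(v,1),(l==i).sum(),B)
show(ct['frame'],'z_t',(300,190,345,275),7); show(cs['frame'],'z_s',(220,240,330,310),7)
E
```

```text
top 315.8 205.8 33 [(60, -138), (59, -136)]
top 312.9 236.3 32 [(-15, -140), (-15, -138)]
top 308.4 252.5 59 [(-55, -134), (-54, -132)]
side 294.1 247.8 39 [(60, -140), (49, -151)]
side 266.3 264.8 47 [(-15, -142), (-24, -153)]
side 247.4 270.3 116 [(-54, -131), (-62, -143)]
```

View pics/z_s.png

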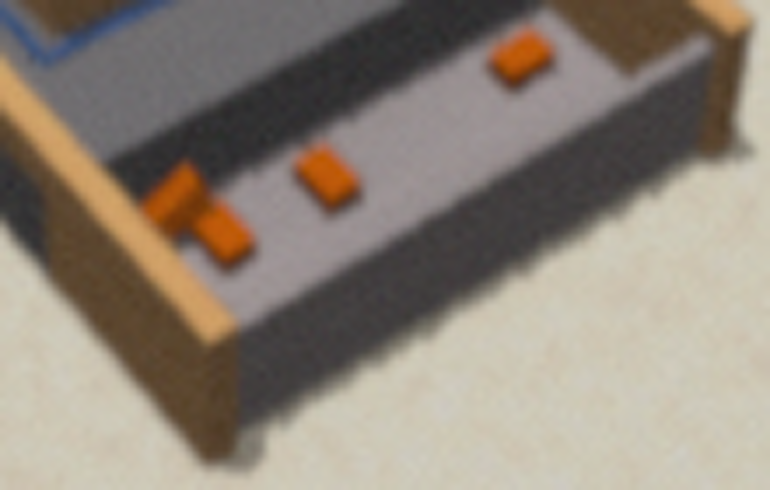

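View pics/z_t.png

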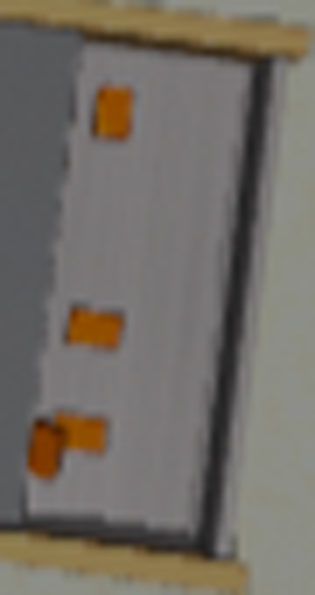

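```bash
python3 -c "
from cell import manip
print(manip.sign_off()); print(manip.read_state()['clock'])"
```

```text
the job is handed in; nothing more can be done
None
the job is handed in; nothing more can be done
```

I did the whole job in the order you asked and handed it in at about 65 s of robot time. The hand-in gave no verdict, so this rests on my own last checks.

- **Offcuts:** all four are in the blue bin, and the board is clear of them. None was knocked aside during the run, as far as the pictures showed.
- **Chips:** only four were there. Two scraper strokes pushed them into the steel tray, so none is left on the plate. One is tipped on edge against the plate's side and its neighbour, but it is down in the tray. The gripper and rails did not touch any chip in the pictures I took.
- **Scraper:** it stands free on its mat, about 2 mm from the middle by the wrist camera.
- **Rails:** one lies on each blue rectangle. The wrist camera puts both within about 1.5 mm and 0.01 rad. The top camera confirmed the first rail within 2 mm. I checked the second in the top view by outline only, and it sat inside its rectangle.
- **Bystanders:** the carton, glue bottle and tape roll are where they started.

**Disagreement:** the side camera put the rails 3–4 mm off. It read the board itself about 2–3 mm off in the same direction, so I put this down to its calibration. The highest wrist force I read was about 9 N, and I saw no grip slip.

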